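Mark and read a batch of brass nipples with the joystick shuttle

TASK

Stand every brass nipple on the bench upright in a bore of the aluminium shuttle, one to a bore and fully home. With all of them aboard, hold the spring-centred joystick over so that the shuttle runs under the red marking head and keep it there for three seconds or more, then hold it over the other way for three seconds or more under the blue reading head. Finally let the stick go, unload all the nipples into the green tray, and leave the other things on the bench where they are.

Things in the scene. Friction and masses are not known exactly. Their poses are not given: they have to be found in the camera images.
- nipple0: loose brass pipe nipple (up to four alike, 90 g; None if absent). Starts standing on the bench. Origin: centre of one end (the lower at the start); z along its axis, 48 mm long. Round ends 21 mm in diameter (z 0-18 and 30-48 mm), between them a hexagon collar (z 18-30 mm), 26 mm across flats (its x), 30 mm across corners (its y). Both ends are alike; it may stand on either
- nipple1: loose brass pipe nipple (up to four alike, 90 g; None if absent). Starts standing on the bench. Origin: centre of one end (the lower at the start); z along its axis, 48 mm long. Round ends 21 mm in diameter (z 0-18 and 30-48 mm), between them a hexagon collar (z 18-30 mm), 26 mm across flats (its x), 30 mm across corners (its y). Both ends are alike; it may stand on either
- nipple2: loose brass pipe nipple (up to four alike, 90 g; None if absent). Starts standing on the bench. Origin: centre of one end (the lower at the start); z along its axis, 48 mm long. Round ends 21 mm in diameter (z 0-18 and 30-48 mm), between them a hexagon collar (z 18-30 mm), 26 mm across flats (its x), 30 mm across corners (its y). Both ends are alike; it may stand on either
- nipple3: loose brass pipe nipple (up to four alike, 90 g; None if absent). Starts standing on the bench. Origin: centre of one end (the lower at the start); z along its axis, 48 mm long. Round ends 21 mm in diameter (z 0-18 and 30-48 mm), between them a hexagon collar (z 18-30 mm), 26 mm across flats (its x), 30 mm across corners (its y). Both ends are alike; it may stand on either
- nipple0_mid (a point): middle of nipple0, on its axis, 24 mm from either end; axes as the nipple's
- nipple1_mid (a point): middle of nipple1, on its axis, 24 mm from either end; axes as the nipple's
- nipple2_mid (a point): middle of nipple2, on its axis, 24 mm from either end; axes as the nipple's
- nipple3_mid (a point): middle of nipple3, on its axis, 24 mm from either end; axes as the nipple's
- station: fixed grey base plate of the marking station, 230 x 320 x 12 mm, origin at the centre of its underside; the shuttle's track runs along its y. Turned up to 0.15 rad from the world axes. Behind it (x over 0.72 m) stands a tall fixed press frame, to its left a fixed vice
- shuttle (a joint): position (m) of the aluminium shuttle along the station's +y: 0 = home in the middle (loading place), +-0.12 = under a head, stops at about 0.126. Only the stick drives it, 0.3 m per rad of stick tilt (0.4 rad = 0.12 m); when the stick is let go it springs back home in about 3 s
- shuttle_mid (a point): middle of the shuttle's top face, 40 mm above the bench when built; the shuttle's flat top is 176 mm (station x) by 132 mm (station y) with a rim 5 mm high and 3 mm thick round its edge, axes as the station's
- bore0 (a point): centre of the mouth of bore 0 in the shuttle's top (40 mm above the bench): a blind round bore 25 mm wide and 15 mm deep with a small chamfer; four bores in a row along the station's x, 40 mm apart (-60, -20, 20, 60 mm). It takes the 21 mm end of a nipple; the hexagon then stands 3 mm above the shuttle
- bore1 (a point): centre of the mouth of bore 1 in the shuttle's top (40 mm above the bench): a blind round bore 25 mm wide and 15 mm deep with a small chamfer; four bores in a row along the station's x, 40 mm apart (-60, -20, 20, 60 mm). It takes the 21 mm end of a nipple; the hexagon then stands 3 mm above the shuttle
- bore2 (a point): centre of the mouth of bore 2 in the shuttle's top (40 mm above the bench): a blind round bore 25 mm wide and 15 mm deep with a small chamfer; four bores in a row along the station's x, 40 mm apart (-60, -20, 20, 60 mm). It takes the 21 mm end of a nipple; the hexagon then stands 3 mm above the shuttle
- bore3 (a point): centre of the mouth of bore 3 in the shuttle's top (40 mm above the bench): a blind round bore 25 mm wide and 15 mm deep with a small chamfer; four bores in a row along the station's x, 40 mm apart (-60, -20, 20, 60 mm). It takes the 21 mm end of a nipple; the hexagon then stands 3 mm above the shuttle
- reading_head_mid (a point): reading head: the same arch with the BLUE housing, on the other side. The point likewise
- console: fixed grey joystick console, 100 x 110 x 45 mm high, origin at the centre of its underside. Turned a little from the world axes, independently of the station
- stick (a joint): sideways tilt (rad) of the spring-centred joystick: positive = knob toward the console's +y, driving the shuttle toward the station's +y; 0 upright, stops at +-0.42. Pivot 40 mm above the bench at the console's middle. Spring 0.6 N m/rad with damping (3 to 6 N at the knob): push it over in a second or more. It also tilts fore and aft, which drives nothing
- stick_knob (a point): centre of the stick's black ball knob, 28 mm in diameter, 75 mm above the pivot (115 mm above the bench when upright), on a 10 mm shaft; at full tilt it has moved about 30 mm sideways
- tray: loose shallow green tray (0.6 kg) for finished parts, 90 mm (its x) x 150 mm (its y) x 25 mm high, walls and floor 4 mm, origin at the centre of its underside
- black_tape: roll of black tape, loose, 59 x 57 x 19 mm, origin at the centre of its underside: a bystander
- blue_tape: flat blue spool, loose, 52 mm across, 14 mm high, origin at the centre of its underside: a bystander
- yellow_tape_measure: yellow tape measure, loose, 35 x 79 x 70 mm, origin at the centre of its underside: a bystander
- marking_head_mid (a point): marking head: fixed arch over the track with the RED housing, 222 mm (station x) x 60 mm (station y); top 116 mm above the bench, clear underneath up to 82 mm. This point is midway under it, 40 mm above the bench, where shuttle_mid comes to lie. It stands 120 mm to one side (station +y or -y) of home; which side changes from start to start

How it is judged (in metres and radians):
On the way, in this order (a step that is already met when the one before it is completed fails the run):
1. every nipple stands upright, fully home and released, in a bore of the shuttle, and the shuttle is home (angle between the z axis of each of nipple0, nipple1, nipple2, nipple3 and the z axis of station, either way round below 0.2 rad and ((horizontal distance between nipple0_mid and bore0 below 0.006 m and z of nipple0_mid in the frame of bore0 below 0.013 m) or (horizontal distance between nipple0_mid and bore1 below 0.006 m and z of nipple0_mid in the frame of bore1 below 0.013 m) or (horizontal distance between nipple0_mid and bore2 below 0.006 m and z of nipple0_mid in the frame of bore2 below 0.013 m) or (horizontal distance between nipple0_mid and bore3 below 0.006 m and z of nipple0_mid in the frame of bore3 below 0.013 m)) and ((horizontal distance between nipple1_mid and bore0 below 0.006 m and z of nipple1_mid in the frame of bore0 below 0.013 m) or (horizontal distance between nipple1_mid and bore1 below 0.006 m and z of nipple1_mid in the frame of bore1 below 0.013 m) or (horizontal distance between nipple1_mid and bore2 below 0.006 m and z of nipple1_mid in the frame of bore2 below 0.013 m) or (horizontal distance between nipple1_mid and bore3 below 0.006 m and z of nipple1_mid in the frame of bore3 below 0.013 m)) and ((horizontal distance between nipple2_mid and bore0 below 0.006 m and z of nipple2_mid in the frame of bore0 below 0.013 m) or (horizontal distance between nipple2_mid and bore1 below 0.006 m and z of nipple2_mid in the frame of bore1 below 0.013 m) or (horizontal distance between nipple2_mid and bore2 below 0.006 m and z of nipple2_mid in the frame of bore2 below 0.013 m) or (horizontal distance between nipple2_mid and bore3 below 0.006 m and z of nipple2_mid in the frame of bore3 below 0.013 m)) and ((horizontal distance between nipple3_mid and bore0 below 0.006 m and z of nipple3_mid in the frame of bore0 below 0.013 m) or (horizontal distance between nipple3_mid and bore1 below 0.006 m and z of nipple3_mid in the frame of bore1 below 0.013 m) or (horizontal distance between nipple3_mid and bore2 below 0.006 m and z of nipple3_mid in the frame of bore2 below 0.013 m) or (horizontal distance between nipple3_mid and bore3 below 0.006 m and z of nipple3_mid in the frame of bore3 below 0.013 m)) and contact force between the fingers and nipple0 below 0.5 N and contact force between the fingers and nipple1 below 0.5 N and contact force between the fingers and nipple2 below 0.5 N and contact force between the fingers and nipple3 below 0.5 N and value of joint shuttle between -0.012 and 0.012 m), for 0.3 s.
2. the shuttle, with all the nipples aboard, is held under the red marking head (within 22 mm) for 2.4 s (angle between the z axis of each of nipple0, nipple1, nipple2, nipple3 and the z axis of station, either way round below 0.2 rad and ((horizontal distance between nipple0_mid and bore0 below 0.006 m and z of nipple0_mid in the frame of bore0 below 0.013 m) or (horizontal distance between nipple0_mid and bore1 below 0.006 m and z of nipple0_mid in the frame of bore1 below 0.013 m) or (horizontal distance between nipple0_mid and bore2 below 0.006 m and z of nipple0_mid in the frame of bore2 below 0.013 m) or (horizontal distance between nipple0_mid and bore3 below 0.006 m and z of nipple0_mid in the frame of bore3 below 0.013 m)) and ((horizontal distance between nipple1_mid and bore0 below 0.006 m and z of nipple1_mid in the frame of bore0 below 0.013 m) or (horizontal distance between nipple1_mid and bore1 below 0.006 m and z of nipple1_mid in the frame of bore1 below 0.013 m) or (horizontal distance between nipple1_mid and bore2 below 0.006 m and z of nipple1_mid in the frame of bore2 below 0.013 m) or (horizontal distance between nipple1_mid and bore3 below 0.006 m and z of nipple1_mid in the frame of bore3 below 0.013 m)) and ((horizontal distance between nipple2_mid and bore0 below 0.006 m and z of nipple2_mid in the frame of bore0 below 0.013 m) or (horizontal distance between nipple2_mid and bore1 below 0.006 m and z of nipple2_mid in the frame of bore1 below 0.013 m) or (horizontal distance between nipple2_mid and bore2 below 0.006 m and z of nipple2_mid in the frame of bore2 below 0.013 m) or (horizontal distance between nipple2_mid and bore3 below 0.006 m and z of nipple2_mid in the frame of bore3 below 0.013 m)) and ((horizontal distance between nipple3_mid and bore0 below 0.006 m and z of nipple3_mid in the frame of bore0 below 0.013 m) or (horizontal distance between nipple3_mid and bore1 below 0.006 m and z of nipple3_mid in the frame of bore1 below 0.013 m) or (horizontal distance between nipple3_mid and bore2 below 0.006 m and z of nipple3_mid in the frame of bore2 below 0.013 m) or (horizontal distance between nipple3_mid and bore3 below 0.006 m and z of nipple3_mid in the frame of bore3 below 0.013 m)) and horizontal distance between shuttle_mid and marking_head_mid below 0.022 m), for 2.4 s.
3. then the shuttle, with all the nipples aboard, is held under the blue reading head (within 22 mm) for 2.4 s (angle between the z axis of each of nipple0, nipple1, nipple2, nipple3 and the z axis of station, either way round below 0.2 rad and ((horizontal distance between nipple0_mid and bore0 below 0.006 m and z of nipple0_mid in the frame of bore0 below 0.013 m) or (horizontal distance between nipple0_mid and bore1 below 0.006 m and z of nipple0_mid in the frame of bore1 below 0.013 m) or (horizontal distance between nipple0_mid and bore2 below 0.006 m and z of nipple0_mid in the frame of bore2 below 0.013 m) or (horizontal distance between nipple0_mid and bore3 below 0.006 m and z of nipple0_mid in the frame of bore3 below 0.013 m)) and ((horizontal distance between nipple1_mid and bore0 below 0.006 m and z of nipple1_mid in the frame of bore0 below 0.013 m) or (horizontal distance between nipple1_mid and bore1 below 0.006 m and z of nipple1_mid in the frame of bore1 below 0.013 m) or (horizontal distance between nipple1_mid and bore2 below 0.006 m and z of nipple1_mid in the frame of bore2 below 0.013 m) or (horizontal distance between nipple1_mid and bore3 below 0.006 m and z of nipple1_mid in the frame of bore3 below 0.013 m)) and ((horizontal distance between nipple2_mid and bore0 below 0.006 m and z of nipple2_mid in the frame of bore0 below 0.013 m) or (horizontal distance between nipple2_mid and bore1 below 0.006 m and z of nipple2_mid in the frame of bore1 below 0.013 m) or (horizontal distance between nipple2_mid and bore2 below 0.006 m and z of nipple2_mid in the frame of bore2 below 0.013 m) or (horizontal distance between nipple2_mid and bore3 below 0.006 m and z of nipple2_mid in the frame of bore3 below 0.013 m)) and ((horizontal distance between nipple3_mid and bore0 below 0.006 m and z of nipple3_mid in the frame of bore0 below 0.013 m) or (horizontal distance between nipple3_mid and bore1 below 0.006 m and z of nipple3_mid in the frame of bore1 below 0.013 m) or (horizontal distance between nipple3_mid and bore2 below 0.006 m and z of nipple3_mid in the frame of bore2 below 0.013 m) or (horizontal distance between nipple3_mid and bore3 below 0.006 m and z of nipple3_mid in the frame of bore3 below 0.013 m)) and horizontal distance between shuttle_mid and reading_head_mid below 0.022 m), for 2.4 s.
At the end, for the whole second after the job is handed in: every nipple lies or stands at rest inside the green tray (its middle within the walls and less than 45 mm above the bench), and the shuttle is back home within 12 mm (x of nipple0_mid in the frame of tray between -0.041 and 0.041 m and y of nipple0_mid in the frame of tray between -0.071 and 0.071 m and height (world z) of each of nipple0_mid, nipple1_mid, nipple2_mid, nipple3_mid below 0.045 m and linear speed of each of nipple0, nipple1, nipple2, nipple3 below 0.05 m/s and x of nipple1_mid in the frame of tray between -0.041 and 0.041 m and y of nipple1_mid in the frame of tray between -0.071 and 0.071 m and x of nipple2_mid in the frame of tray between -0.041 and 0.041 m and y of nipple2_mid in the frame of tray between -0.071 and 0.071 m and x of nipple3_mid in the frame of tray between -0.041 and 0.041 m and y of nipple3_mid in the frame of tray between -0.071 and 0.071 m and value of joint shuttle between -0.012 and 0.012 m); the robot touches nothing.
It fails at once if a bystander (black tape, blue spool, tape measure) is moved more than 30 mm (distance of any of black_tape, blue_tape, yellow_tape_measure from where it was at the start of the episode above 0.03 m).
Of nipple0, nipple1, nipple2, nipple3 only 3 to 4 are there at a start; the rules pass over those that are not, and their reading is None.
At some moment in a run one of tray may be knocked a few centimetres aside while the robot is not near it.
Once in a run the grip may slacken for a moment while it holds something.
It also fails if it takes over 210 s, if anything falls off the work surface, if the arm or the gripper's body presses on something with over 40 N, if the wrist force passes 120 N, or if a joint passes its speed limit or range.

ROBOT

A 6-joint arm with a two-finger parallel gripper is mounted at the origin on a cart in front of the work surface, level with it; the furniture and walls round the work are solid. World frame = base frame: x ahead of the robot, y to its left, z up, the work surface at z = 0. Lengths are in m, angles in degrees, forces in N, time in s.
With the tool pointing down it reaches from about 0.375 to 0.9 m from the base axis. Payload 3.1 kg.
Tool frame: the origin (TCP) lies on the centre line of the jaws, within the pads' length; the fingertips stand 25 mm ahead of it and the grasp point (between the pads) lies 6 mm ahead of it; z points along the fingers, y is the line along which they close (so a half turn about z gives the same grasp; the last joint's range is limited). The gripper opens to 87 mm and grips with 3 to 60 N. Pads are 19 mm wide; open, the fingers measure 117 mm over their backs; the gripper's body (75 mm by 190 mm) begins 51 mm behind the grasp point.
Start: joints at [-10.227, 30.224, 82.088, -0, 67.689, -10.227], TCP at [0.625, 0, 0.226] pointing down, gripper open.
Joint ranges: [-176.69, 176.69], [-43.24, 126.21], [12.49, 139.97], [-82, 262], [0, 151.66], [-163.58, 163.58]. Speed limits (degrees/s): [159.86, 159.86, 180, 180, 180, 180].

INTERFACE

Orientations are given as [roll, pitch, yaw] about the fixed x, y, z axes, in that order (R = Rz(yaw) Ry(pitch) Rx(roll)).
In Python, from station import readout, grab_frame, close_job gives the robot as it stands.
- The arm moves only by the shell command python3 -m handwheel 'ROWS' [FORCE]. ROWS is JSON, a list of rows, each a list of 7 numbers: the shift along the tool's x, y, z in cm, then the turn, a rotation vector about the tool's x, y, z in rad, then the opening, from 0 (shut) to 1 (fully open). A call has 1 to 12 rows; each row is the pose to reach, as a shift and turn from the pose commanded when the call began, along the tool's axes at that moment; what a row does not reach only later rows make up. A row lasts 1/8 s, in which the tool goes at most 62.5 mm and 10.7 degrees, less where a joint would pass 70% of its speed; a pose out of reach is approached as far as the arm can. A call with a gripper value outside its range is refused whole. The fingers move at their own pace and stop on an object; FORCE is the grip in N (left out, the last holds). Time passes only in rows, so rows that repeat a pose let the fingers close. It gives the time, the measured TCP pose, the force, the opening and the grip force at its end, in the units of the state.
- readout.observe(): the state, without advancing time (a new reading comes with each control period).
- grab_frame(name): name is "scene" or "side" or "wrist"; returns a dict with "color" (420x560x3 uint8, red, green, blue), "mtx" (3x3 intrinsics, pixels), "world_to_cam" (4x4, takes a point from world to camera coordinates). Camera axes: x right, y down, z forward; pixel columns grow to the right and rows downward; lengths in m; the calibration is good to about 2 mm. A picture is of the moment at which its call begins. There is no depth.
- close_job(): hands the job in; it is judged then, once.
The state is a dict: "clock": time; "qpos": joint angles; "joint_velocities": joint speeds; "joint_torque": joint torques, N m; "tool_pos": TCP position; "tool_rot": TCP orientation; "contact_force": force on the tool from outside, world axes, zero at the start; "ft_torque": the same for the moment, N m; "width": opening from 0.0 (shut) to 1.0 (fully open); "grip_force": force on a finger pad.
Only numpy, scipy, OpenCV 4.12 (cv2) and the standard library are available. Lean on these libraries where they do the work, as an engineer would, in place of code of your own. Each camera call takes 0.05 s, during which the arm holds its last target. There are 200 camera calls.

## Working session

There is one attempt and no reset: what is moved stays moved. The work goes in short steps, Python scripts to look and compute and a shell command to move; the robot and the scene stay as the last step left them, time stands still between calls to the robot, and variables do not carry over. Pictures are saved under pics/ and viewed, at most 14 in all, crops included, and the job is handed in when it is done.

```bash
ls; mkdir -p pics; python3 - <<'E'
from station import readout, grab_frame
import cv2,numpy as np,json
print(readout.observe())
for n in ["scene","side","wrist"]:
    f=grab_frame(n); cv2.imwrite(f"pics/{n}0.png",f["color"][:,:,::-1]); print(n,np.round(f["mtx"],1).tolist(),np.round(f["world_to_cam"],3).tolist())
E
```

```text
pics
{'clock': 0.0, 'qpos': array([-1.02280474e+01,  3.02782877e+01,  8.21567588e+01, -2.35010941e-04,
        6.76858982e+01, -1.02262829e+01]), 'joint_velocities': array([-0.06384277, -0.03161306, -0.0215636 ,  0.02653927, -0.10166513,
       -0.02187524]), 'joint_torque': array([-5.45745443e-04, -4.40045428e+01, -1.76593530e+01,  6.32597599e-02,
        5.83207863e-02, -1.53719384e-04]), 'tool_pos': array([6.24288989e-01, 1.48401920e-04, 2.25476799e-01]), 'tool_rot': array([-1.79880938e+02, -2.12582743e-02,  8.99983029e+01]), 'contact_force': array([-0.10829927, -0.31859595,  0.10246354]), 'ft_torque': array([-0.02764713,  0.01815185, -0.01512327]), 'grip_force': 0.0, 'width': 1.0019909494148602}
scene [[381.1, 0.0, 283.0], [0.0, 381.1, 211.1], [0.0, 0.0, 1.0]] [[-0.503, -0.864, 0.007, 0.222], [-0.673, 0.387, -0.63, 0.407], [0.542, -0.322, -0.776, 0.888], [0.0, 0.0, 0.0, 1.0]]
side [[499.7, 0.0, 279.7], [0.0, 499.7, 213.4], [0.0, 0.0, 1.0]] [[1.0, 0.018, -0.004, -0.473], [0.006, -0.501, -0.865, 0.071], [-0.018, 0.865, -0.501, 1.267], [0.0, 0.0, 0.0, 1.0]]
wrist [[369.8, 0.0, 280.0], [0.0, 369.8, 206.8], [0.0, 0.0, 1.0]] [[1.0, 0.0, -0.002, -0.624], [0.001, -0.955, 0.296, -0.035], [-0.002, -0.296, -0.955, 0.392], [0.0, 0.0, 0.0, 1.0]]
```

View pics/scene0.png

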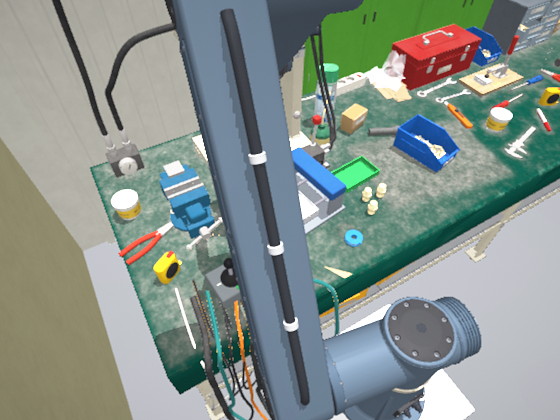

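View pics/side0.png

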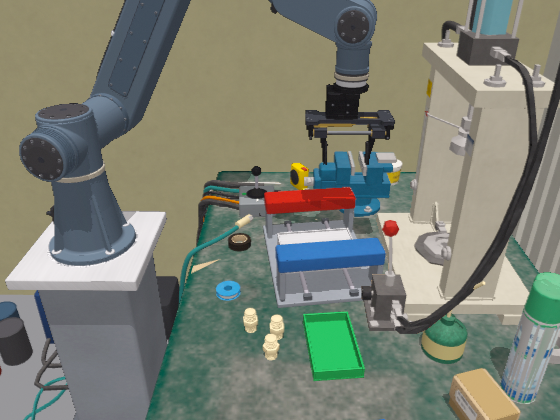

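View pics/wrist0.png

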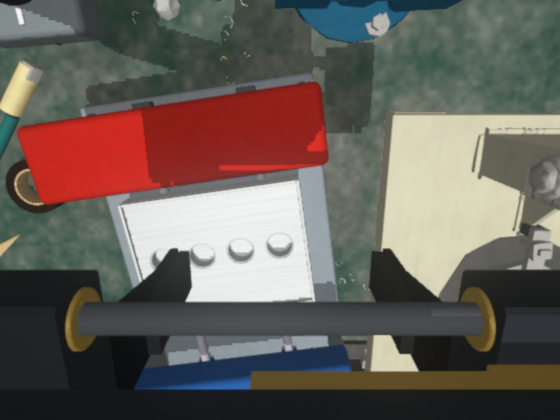

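The bench is clear in these views. Red head is on the +y side at side view (310,200), blue on the −y side at (330,253). Three nipples stand at side view (250,320), (277,326) and (271,347). The tray is at (333,345), the knob at (256,171), and the four bores in the wrist view run from (165,258) to (280,244). I'll measure next.

```bash
cat > h.py <<'E'
import cv2,numpy as np
from station import readout, grab_frame
def ray(f,uv):
    W=np.array(f["world_to_cam"]);K=np.array(f["mtx"]);R=W[:3,:3];c=-R.T@W[:3,3]
    return c,R.T@np.linalg.solve(K,[uv[0],uv[1],1.])
def onz(f,uv,z):
    c,d=ray(f,uv);return c+d*(z-c[2])/d[2]
def proj(f,p):
    W=np.array(f["world_to_cam"]);q=np.array(f["mtx"])@(W[:3,:3]@np.array(p)+W[:3,3]);return q[:2]/q[2]
def blobs(f,lo,hi,amin=40,roi=None):
    h=cv2.cvtColor(f["color"],cv2.COLOR_RGB2HSV);m=cv2.inRange(h,np.array(lo),np.array(hi))
    if roi: k=np.zeros_like(m);k[roi[1]:roi[3],roi[0]:roi[2]]=1;m*=k
    return [c for c in cv2.findContours(m,cv2.RETR_EXTERNAL,cv2.CHAIN_APPROX_NONE)[0] if cv2.contourArea(c)>amin]
def go(x,y,z,yaw):
    """tool shift in cm and turn about tool z (rad) to reach pose, tool pointing down"""
    s=readout.observe();p=s["tool_pos"];a=np.radians(s["tool_rot"][2])
    d=np.array([x,y,z])-p;c,sn=np.cos(a),np.sin(a)
    t=-(np.radians(yaw)-a);t=(t+np.pi)%(2*np.pi)-np.pi
    print("go",np.round([100*(c*d[0]+sn*d[1]),100*(sn*d[0]-c*d[1]),-100*d[2]],2),"turn",round(t,3))
def st():
    s=readout.observe();print(s["clock"],np.round(s["tool_pos"],4),np.round(s["tool_rot"],2),round(s["width"],3),round(s["grip_force"],1),np.round(s["contact_force"],1))
def save(f,n,box=None,k=1):
    im=f["color"][:,:,::-1]
    if box: im=im[box[1]:box[3],box[0]:box[2]]
    cv2.imwrite(f"pics/{n}.png",cv2.resize(im,None,fx=k,fy=k))
E
python3 - <<'E'
from h import *
f=grab_frame("side");w=grab_frame("wrist")
for c in blobs(f,(15,40,120),(32,255,255),60,(225,280,300,370)):
    r=cv2.boundingRect(c);print("nip",r,onz(f,(r[0]+r[2]/2,r[1]+r[3]/2),.024).round(3))
for c in blobs(f,(50,150,80),(75,255,255),1000):
    q=cv2.boxPoints(cv2.minAreaRect(c));b=cv2.approxPolyDP(cv2.convexHull(c),6,True)[:,0]
    print("tray",[ (p.tolist(),onz(f,p,.025).round(3)[:2].tolist()) for p in b])
for n,uv,z in [("knob",(256,171),.115),("blacktape",(239,242),.01),("blue",(228,290),.014),("consoletopR",(266,208),.045),("consoletopL",(240,208),.045),("redTL",(265,192),.116),("redTR",(354,190),.116),("bluTL",(278,246),.116),("bluTR",(384,244),.116)]: print(n,onz(f,uv,z).round(3))
for uv in [(203,254),(240,249),(280,244)]: print("bore",onz(w,uv,.04).round(3),onz(w,uv,.025).round(3))
for uv in [(120,206),(299,181),(313,297)]: print("shut corner",onz(w,uv,.045).round(3))
E
```

```text
nip (263, 315, 21, 46) [ 0.469 -0.359  0.024]
nip (243, 308, 15, 25) [ 0.422 -0.312  0.024]
tray [([347, 312], [0.613, -0.286]), ([363, 376], [0.624, -0.449]), ([314, 380], [0.54, -0.459]), ([303, 314], [0.525, -0.293])]
knob [0.406 0.178 0.115]
blacktape [ 0.372 -0.013  0.01 ]
blue [ 0.366 -0.206  0.014]
consoletopR [0.436 0.098 0.045]
consoletopL [0.367 0.097 0.045]
redTL [0.436 0.054 0.116]
redTR [0.659 0.067 0.116]
bluTL [ 0.474 -0.188  0.116]
bluTR [ 0.695 -0.177  0.116]
bore [ 0.546 -0.074  0.04 ] [ 0.543 -0.081  0.025]
bore [ 0.584 -0.069  0.04 ] [ 0.582 -0.075  0.025]
bore [ 0.624 -0.063  0.04 ] [ 0.624 -0.07   0.025]
shut corner [ 0.471 -0.022  0.045]
shut corner [0.642 0.003 0.045]
shut corner [ 0.658 -0.12   0.045]
```

```bash
python3 -m handwheel '[[-5,-2.5,0,0,0,-0.17,0.7],[-10,-5,0,0,0,-0.34,0.7],[-15,-7.5,0,0,0,-0.51,0.7],[-20,-10,0,0,0,-0.68,0.7],[-25,-12.5,0,0,0,-0.85,0.7],[-30,-15,0,0,0,-1.02,0.7],[-34.5,-17.5,0,0,0,-1.19,0.7],[-34.5,-17.5,0,0,0,-1.36,0.7],[-34.5,-17.5,0,0,0,-1.53,0.7],[-34.5,-17.5,0,0,0,-1.71,0.7],[-34.5,-17.5,0,0,0,-1.71,0.7],[-34.5,-17.5,0,0,0,-1.71,0.7]]' 25; python3 - <<'E'
from h import *
st();w=grab_frame("wrist");save(w,"w1")
s=grab_frame("scene");save(s,"s1")
E
```

```text
clock: 1.75
tool_pos: [0.45, -0.3449, 0.2264]
tool_rot: [180.0, -0.0, -172.2]
contact_force: [-0.1, 0.3, -0.2]
width: 0.701
grip_force: 0.0
1.75 [ 0.45   -0.3449  0.2264] [ 179.99   -0.   -172.16] 0.701 0.0 [-0.1  0.3 -0.2]
```

View pics/w1.png

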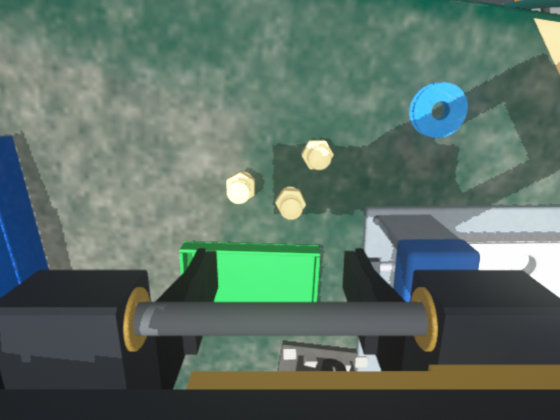

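The wrist view shows three nipples at (240,187), (291,203) and (318,155), the tray below them and the blue spool at (438,110). I'll refine the positions of their top ends.

```bash
cat >> h.py <<'E'
def nips(f,roi,z=.048,k=4,show=None):
    """top-end circles of brass nipples standing with top at height z"""
    x0,y0,x1,y1=roi;im=cv2.resize(f["color"][y0:y1,x0:x1],None,fx=k,fy=k,interpolation=cv2.INTER_CUBIC)
    g=cv2.GaussianBlur(cv2.cvtColor(im,cv2.COLOR_RGB2GRAY),(0,0),3)
    c0=onz(f,((x0+x1)/2,(y0+y1)/2),z);W=np.array(f["world_to_cam"])
    r=k*f["mtx"][0][0]*.0105/(W[2,:3]@c0+W[2,3])
    C=cv2.HoughCircles(g,cv2.HOUGH_GRADIENT_ALT,1.5,1.5*r,param1=80,param2=.3,minRadius=int(.85*r),maxRadius=int(1.12*r))
    out=[]
    for u,v,rr in (C[:,0] if C is not None else []):
        p=((u+.5)/k-.5+x0,(v+.5)/k-.5+y0);out.append((np.round(p,1),onz(f,p,z).round(4)[:2],round(rr/r,2)))
        cv2.circle(im,(int(u),int(v)),int(rr),(255,0,0),1)
    if show: cv2.imwrite(f"pics/{show}.png",im[:,:,::-1])
    return out
E
python3 - <<'E'
from h import *
w=grab_frame("wrist")
for o in nips(w,(210,130,345,230),show="n1"): print(o)
for c in blobs(w,(15,70,120),(32,255,255),60,(210,130,345,230)):
    (u,v),r=cv2.minEnclosingCircle(c);print("blob",u,v,r)
E
```

```text
blob 290.0 202.5 16.007909774780273
blob 244.5 184.5 13.946425437927246
blob 317.074462890625 154.27052307128906 15.927934646606445
```

View pics/n1.png

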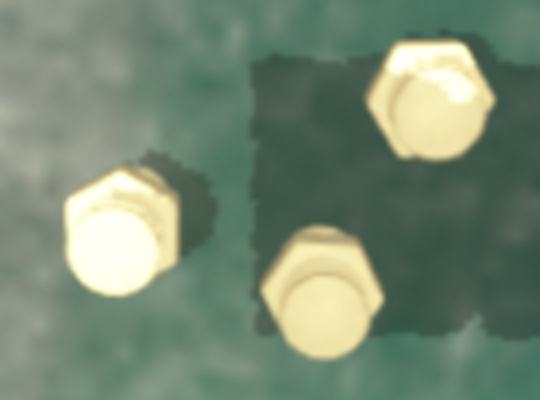

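Top circles read directly from the crop: A (237.9,192.9), B (290.9,208.9), C (319.9,158.4).

```bash
sed -i 's/param1=80,param2=.3/param1=25,param2=.2/' h.py; python3 - <<'E'
from h import *
w=grab_frame("wrist")
for o in nips(w,(210,130,345,230)): print(o)
P=[onz(w,p,.048)[:2] for p in [(237.9,192.9),(290.9,208.9),(319.9,158.4)]]
print(np.round(P,4))
a=np.radians(-172.2)
for i in range(3):
    print(i,[ (j,np.round([np.dot(P[j]-P[i],[np.cos(a),np.sin(a)]),np.dot(P[j]-P[i],[np.sin(a),-np.cos(a)])],3)) for j in range(3) if j!=i])
    go(P[i][0],P[i][1],.057,-172.2)
E
```

```text
(array([291. , 208.4], dtype=float32), array([ 0.4723, -0.3305]), np.float64(0.98))
[[ 0.464  -0.3822]
 [ 0.4728 -0.3305]
 [ 0.4212 -0.3113]]
0 [(1, array([-0.016,  0.05 ])), (2, array([0.033, 0.076]))]
go [-0.87 -3.89 16.94] turn 0.002
1 [(0, array([ 0.016, -0.05 ])), (2, array([0.049, 0.026]))]
go [-2.45  1.11 16.94] turn 0.002
2 [(0, array([-0.033, -0.076])), (1, array([-0.049, -0.026]))]
go [ 2.39  3.72 16.94] turn 0.002
```

```bash
python3 -m handwheel '[[-0.5,-2,4,0,0,0,0.5],[-0.9,-3.9,8,0,0,0,0.5],[-0.9,-3.9,12,0,0,0,0.5],[-0.9,-3.9,15,0,0,0,0.5],[-0.9,-3.9,16.9,0,0,0,0.5],[-0.9,-3.9,16.9,0,0,0,0.5],[-0.9,-3.9,16.9,0,0,0,0.1],[-0.9,-3.9,16.9,0,0,0,0.1],[-0.9,-3.9,16.9,0,0,0,0.1],[-0.9,-3.9,16.9,0,0,0,0.1],[-0.9,-3.9,16.9,0,0,0,0.1],[-0.9,-3.9,16.9,0,0,0,0.1]]' 20; python3 - <<'E'
from h import *
st();f=grab_frame("side");save(f,"g1",(200,240,380,400),4)
E
```

```text
clock: 3.45
tool_pos: [0.4643, -0.3823, 0.0575]
tool_rot: [180.0, -0.0, -172.0]
contact_force: [0.1, -0.0, -0.8]
width: 0.102
grip_force: 0.0
3.45 [ 0.4643 -0.3823  0.0575] [ 180.     -0.   -172.02] 0.102 0.0 [ 0.1 -0.  -0.8]
```

View pics/g1.png

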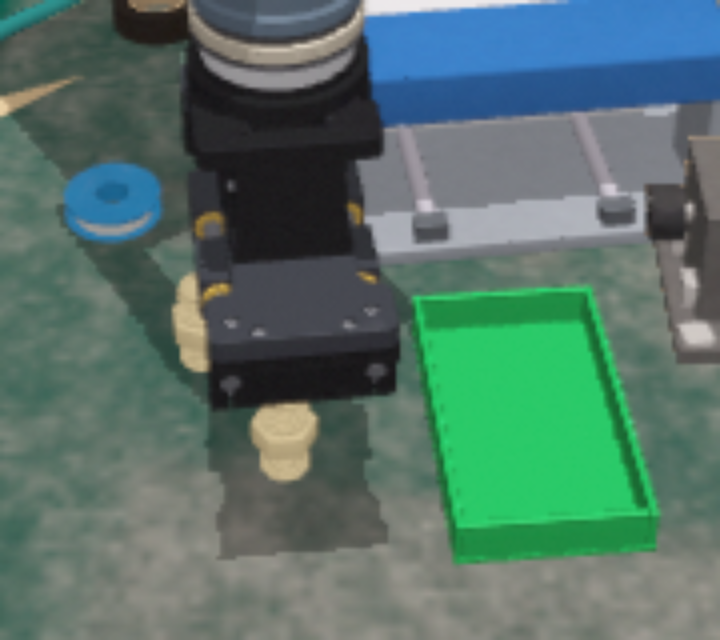

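Width closed to 0.10 with no grip force, so the nipple at crop (285,440) wasn't caught. I'll check the geometry.

```bash
python3 - <<'E'
from h import *
f=grab_frame("side")
print("base centre", onz(f,(271,357.5),0.0).round(4))
for z in (0,.018,.03,.048): print(z,proj(f,(.4643,-.3823,z)).round(1))
for c in blobs(f,(15,40,120),(32,255,255),30,(235,280,300,370)): print(cv2.boundingRect(c))
w=grab_frame("wrist");print(proj(w,(.4643,-.3823,.048)),nips(w,(200,100,380,300)))
save(w,"w2",(130,150,430,375),2.6)
E
```

```text
base centre [ 0.4645 -0.385  -0.    ]
0 [270.9 356.4]
0.018 [270.8 349.4]
0.03 [270.7 344.6]
0.048 [270.6 337.3]
(263, 341, 17, 20)
(243, 308, 15, 25)
[279.01233756 264.72024675] []
```

View pics/w2.png

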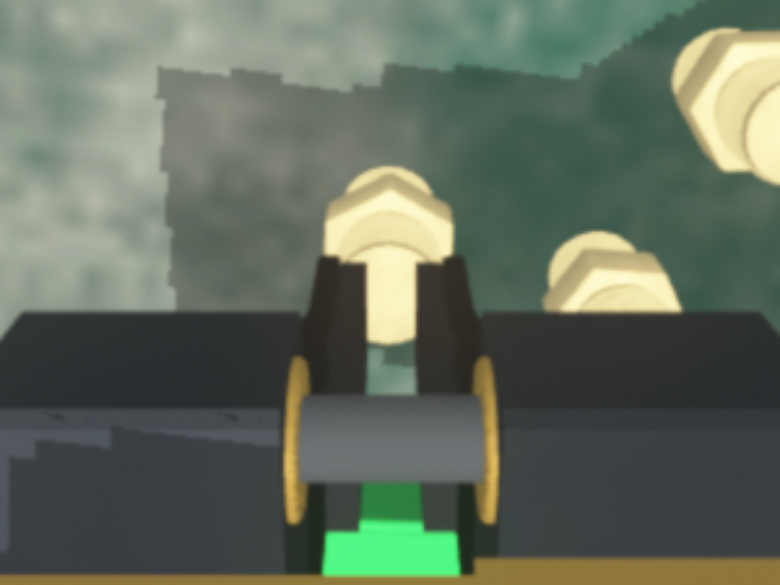

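```bash
python3 - <<'E'
from h import *
w=grab_frame("wrist");a=np.radians(-172)
t=np.array([np.cos(a),np.sin(a)])
for z in (.02,.0325,.04,.048,.055,.065): print(z,(proj(w,[*(np.array([.4643,-.3823])+.0095*t),z])).round(1))
st()
E
python3 -m handwheel '[[0,0,0,0,0,0,0.05],[0,0,0,0,0,0,0.0],[0,0,0,0,0,0,0.0]]' 20
```

```text
0.02 [279.1 227.1]
0.0325 [279.  235.4]
0.04 [279.  240.8]
0.048 [279.  247.1]
0.055 [279.  253.1]
0.065 [278.9 262.4]
3.65 [ 0.4643 -0.3823  0.0574] [ 1.7999e+02 -1.0000e-02 -1.7203e+02] 0.103 0.0 [-0.5  0.7  0. ]
clock: 4.03
tool_pos: [0.4643, -0.3824, 0.0574]
tool_rot: [180.0, 0.0, -172.0]
contact_force: [-0.6, -0.7, 0.0]
width: 0.007
grip_force: 0.0
```

```bash
python3 -m handwheel '[[0,0,0,0,0,0,0.4],[0,0,0,0,0,0,0.4],[0,0,0,0,0,0,0.4],[0,0,0,0,0,0,0.4]]' 20;  python3 - <<'E'
from h import *
w=grab_frame("wrist");save(w,"w3",(130,150,430,375),2.6)
E
```

```text
clock: 4.53
tool_pos: [0.4643, -0.3823, 0.0575]
tool_rot: [-180.0, 0.0, -172.0]
contact_force: [1.2, 0.5, -1.0]
width: 0.356
grip_force: 0.0
```

View pics/w3.png

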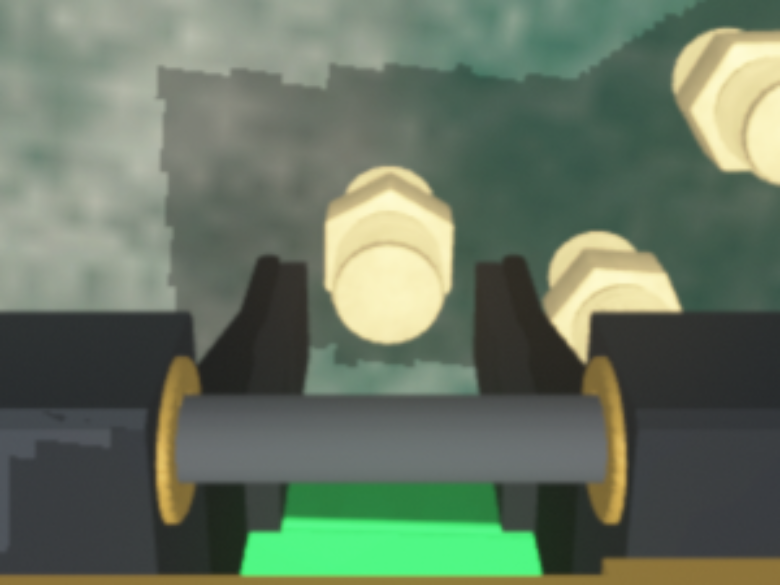

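```bash
python3 -m handwheel '[[0,0,0.6,0,0,0,0.4],[0,0,1.2,0,0,0,0.4],[0,0,1.2,0,0,0,0.4],[0,0,1.2,0,0,0,0.1],[0,0,1.2,0,0,0,0.1],[0,0,1.2,0,0,0,0.1],[0,0,1.2,0,0,0,0.1]]' 20;  python3 - <<'E'
from h import *
w=grab_frame("wrist");save(w,"w4",(130,150,430,375),2.6)
E
```

```text
clock: 5.45
tool_pos: [0.4644, -0.3825, 0.0456]
tool_rot: [-180.0, 0.0, -172.0]
contact_force: [-0.2, -0.9, 0.3]
width: 0.224
grip_force: 20.0
```

View pics/w4.png

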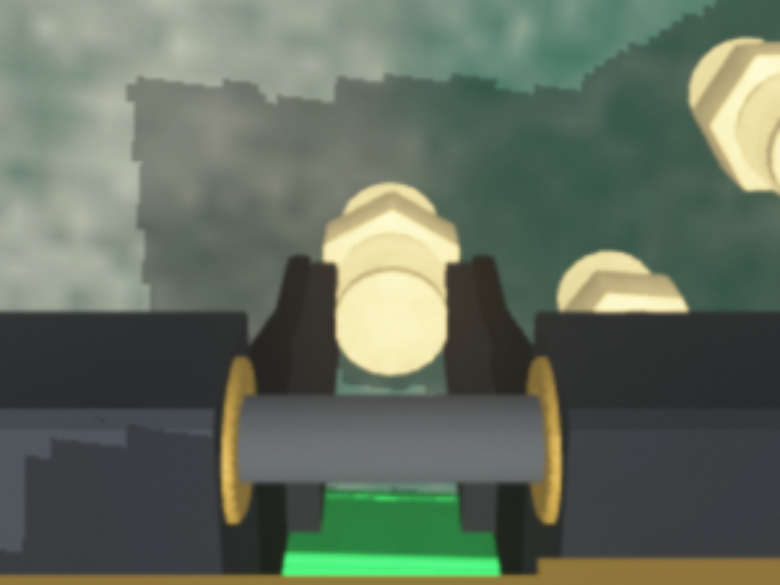

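```bash
python3 -m handwheel '[[0,0,-5,0,0,0,0.1],[0,0,-10,0,0,0,0.1],[-2,4,-15,0,0,0,0.1],[-5,9,-18,0,0,0,0.1],[-8,14,-18,0,0,0,0.1],[-11,19,-18,0,0,0,0.1],[-14,24,-18,0,0,0,0.1],[-16.2,29.3,-18,0,0,0,0.1],[-16.2,29.3,-18,0,0,0,0.1],[-16.2,29.3,-18,0,0,0,0.1]]' 20;  python3 - <<'E'
from h import *
w=grab_frame("wrist");save(w,"w5")
E
```

```text
clock: 6.75
tool_pos: [0.5837, -0.0697, 0.2252]
tool_rot: [-180.0, -0.0, -172.0]
contact_force: [-0.5, -0.9, -1.7]
width: 0.222
grip_force: 20.0
```

View pics/w5.png

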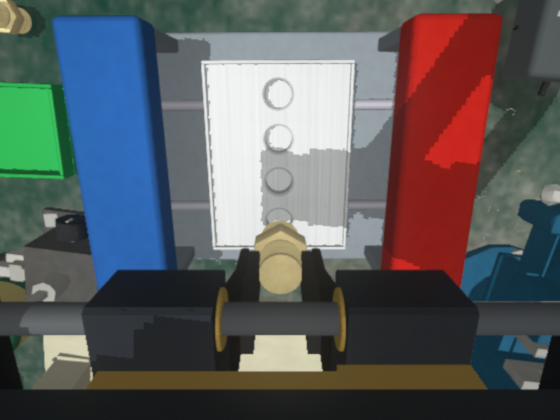

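The shuttle is home and lines up with the tool. The bores are at about (279,94), (279,138), (279,179) and (279,220), and the nipple is held at (281,262). Refining the bores now.

```bash
python3 - <<'E'
from h import *
w=grab_frame("wrist");k=4
g=cv2.GaussianBlur(cv2.resize(cv2.cvtColor(w["color"],cv2.COLOR_RGB2GRAY)[55:260,200:360],None,fx=k,fy=k,interpolation=cv2.INTER_CUBIC),(0,0),2.5)
C=cv2.HoughCircles(g,cv2.HOUGH_GRADIENT,1,120,param1=40,param2=15,minRadius=50,maxRadius=68)
for u,v,r in sorted(C[0].tolist(),key=lambda c:c[1]): 
    p=((u+.5)/k-.5+200,(v+.5)/k-.5+55);print(np.round(p,1),round(r/k,1),onz(w,p,.04).round(4))
# rim corners (outer top edge) from mask of white
m=cv2.inRange(cv2.cvtColor(w["color"],cv2.COLOR_RGB2HSV),(0,0,215),(180,30,255))[50:260,195:365]
P=[onz(w,p,.045)[:2] for p in [(204,62),(355,62),(350,247),(213,249)]];P=np.array(P)
print(P.round(4),P.mean(0),np.linalg.norm(P[0]-P[1]),np.linalg.norm(P[1]-P[2]))
print(np.degrees(np.arctan2(*(P[1]-P[2])[::-1])),np.degrees(np.arctan2(*(P[0]-P[3])[::-1])))
E
```

```text
[279.   93.5] 16.2 [ 0.5037 -0.082   0.04  ]
[278.8 138.2] 14.8 [ 0.5427 -0.0768  0.04  ]
[279.2 177.5] 12.6 [ 0.5791 -0.0713  0.04  ]
[[ 0.4871 -0.1489]
 [ 0.4693 -0.0213]
 [ 0.638   0.0077]
 [ 0.6589 -0.1265]] [ 0.56333236 -0.07223003] 0.12889362079642855 0.17123514761997308
-170.25166801063216 -172.57615087440874
```

```bash
python3 -m handwheel '[[2,0,4,0,0,0,0.1],[4.1,-0.1,8,0,0,0,0.1],[4.1,-0.1,11,0,0,0,0.1],[4.1,-0.1,12.5,0,0,0,0.1],[4.1,-0.1,13,0,0,0,0.1],[4.1,-0.1,13.5,0,0,0,0.1],[4.1,-0.1,14,0,0,0,0.1],[4.1,-0.1,14.4,0,0,0,0.1],[4.1,-0.1,14.8,0,0,0,0.1],[4.1,-0.1,15,0,0,0,0.1],[4.1,-0.1,15,0,0,0,0.1]]' 20;  python3 - <<'E'
from h import *
w=grab_frame("wrist");save(w,"w6",(130,100,430,375),2.1)
E
```

```text
clock: 8.22
tool_pos: [0.5435, -0.0763, 0.0753]
tool_rot: [180.0, -0.0, -172.0]
contact_force: [0.6, -0.3, -2.0]
width: 0.226
grip_force: 20.0
```

View pics/w6.png

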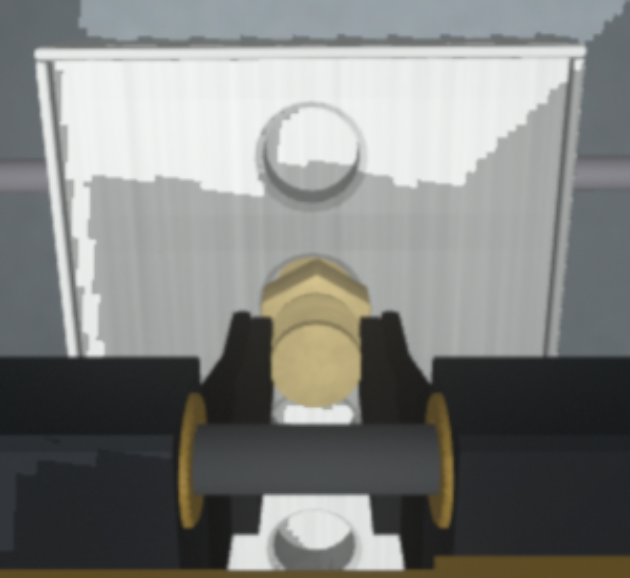

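The nipple is inside bore 1 with no contact force, and bore 0 is visible at crop (312,155). Releasing now.

```bash
python3 -m handwheel '[[0,0,0.2,0,0,0,0.1],[0,0,0.2,0,0,0,0.4],[0,0,0.2,0,0,0,0.4],[0,0,0.2,0,0,0,0.4],[0,0,-3,0,0,0,0.4],[0,0,-8,0,0,0,0.4],[0,0,-13,0,0,0,0.4],[0,0,-15,0,0,0,0.4],[0,0,-15,0,0,0,0.4]]' 20;  python3 - <<'E'
from h import *
w=grab_frame("wrist");st()
print("top seen",nips(w,(230,90,330,260),.073))
print("expect home / 5mm high",proj(w,(.543,-.0766,.073)),proj(w,(.543,-.0766,.078)))
save(w,"w7",(195,50,365,260),2.8)
go(.4728,-.3305,.046,-172)
E
```

```text
clock: 9.4
tool_pos: [0.5447, -0.0767, 0.2273]
tool_rot: [-179.9, 0.2, -172.0]
contact_force: [-0.1, 0.1, 0.2]
width: 0.4
grip_force: 0.0
9.45 [ 0.5436 -0.0764  0.2258] [-1.7997e+02  6.0000e-02 -1.7202e+02] 0.396 0.0 [-1.2  0.5 -1. ]
top seen [(array([281., 135.], dtype=float32), array([ 0.4979, -0.0821]), np.float64(0.94))]
expect home / 5mm high [280.01576799 187.87517446] [280.00971181 189.34661498]
go [ 10.54 -24.18  17.98] turn -0.0
```

View pics/w7.png

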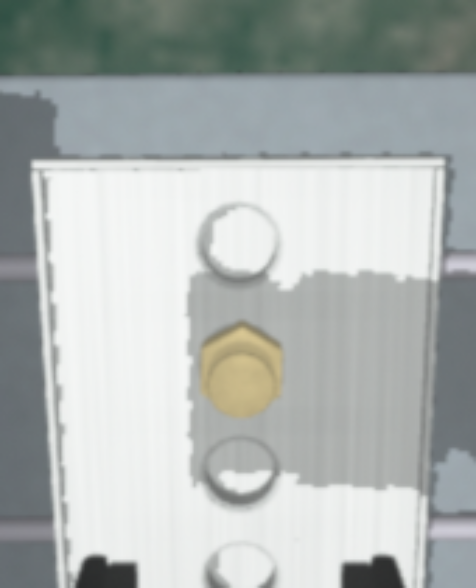

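The nipple stands in bore 1 with its top at about (281,187), where I expected it to be when home. Bores 0 and 2 are at about (280.4,136.8) and (281.1,217.9). Next is nipple B.

```bash
python3 -m handwheel '[[2,-5,0,0,0,0,0.4],[5,-10,0,0,0,0,0.4],[7,-15,0,0,0,0,0.4],[9,-20,3,0,0,0,0.4],[10.5,-24.2,8,0,0,0,0.4],[10.5,-24.2,13,0,0,0,0.4],[10.5,-24.2,16.5,0,0,0,0.4],[10.5,-24.2,18,0,0,0,0.4],[10.5,-24.2,18,0,0,0,0.1],[10.5,-24.2,18,0,0,0,0.1],[10.5,-24.2,18,0,0,0,0.1],[10.5,-24.2,18,0,0,0,0.1]]' 20;  python3 - <<'E'
from h import *
from types import SimpleNamespace
st()
go(.5034,-.0822,.13,-172)
E
python3 -m handwheel '[[0,0,0,0,0,0,0.1]]' 20
```

```text
clock: 10.95
tool_pos: [0.4738, -0.331, 0.0466]
tool_rot: [-179.9, 0.1, -172.0]
contact_force: [0.1, 0.5, 1.9]
width: 0.222
grip_force: 20.0
10.95 [ 0.4738 -0.331   0.0466] [-1.7990e+02  7.0000e-02 -1.7201e+02] 0.222 20.0 [0.1 0.5 1.9]
go [-6.39 24.22 -8.34] turn -0.0
clock: 11.08
tool_pos: [0.4738, -0.331, 0.0465]
tool_rot: [-179.9, 0.1, -172.0]
contact_force: [-0.1, 0.8, 4.7]
width: 0.226
grip_force: 20.0
```

```bash
python3 -m handwheel '[[0,0,-6,0,0,0,0.1],[0,0,-12,0,0,0,0.1],[-1,5,-17,0,0,0,0.1],[-2.5,10,-17,0,0,0,0.1],[-4,15,-17,0,0,0,0.1],[-5,20,-17,0,0,0,0.1],[-6.5,24.2,-17,0,0,0,0.1],[-6.5,24.2,-13,0,0,0,0.1],[-6.5,24.2,-9,0,0,0,0.1],[-6.5,24.2,-6,0,0,0,0.1],[-6.5,24.2,-5.5,0,0,0,0.1],[-6.5,24.2,-5.5,0,0,0,0.1]]' 20; python3 - <<'E'
from h import *
st();go(.5046,-.082,.0755,-172)
E
```

```text
clock: 12.58
tool_pos: [0.5043, -0.0821, 0.1008]
tool_rot: [-180.0, 0.0, -172.0]
contact_force: [-0.0, -0.1, -0.8]
width: 0.225
grip_force: 20.0
12.575 [ 0.5043 -0.0821  0.1008] [-1.7999e+02  2.0000e-02 -1.7203e+02] 0.225 20.0 [-0.  -0.1 -0.8]
go [-0.03  0.01  2.53] turn -0.001
```

```bash
python3 -m handwheel '[[0,0,0.8,0,0,0,0.1],[0,0,1.3,0,0,0,0.1],[0,0,1.7,0,0,0,0.1],[0,0,2.1,0,0,0,0.1],[0,0,2.4,0,0,0,0.1],[0,0,2.7,0,0,0,0.1],[0,0,2.7,0,0,0,0.1]]' 20
```

```text
clock: 13.45
tool_pos: [0.5039, -0.0819, 0.0732]
tool_rot: [180.0, -0.0, -172.0]
contact_force: [0.3, 0.5, -1.0]
width: 0.222
grip_force: 20.0
```

```bash
python3 -m handwheel '[[0,0,0,0,0,0,0.4],[0,0,0,0,0,0,0.4],[0,0,0,0,0,0,0.4],[0,0,-3,0,0,0,0.4],[0,0,-8,0,0,0,0.4],[0,0,-13,0,0,0,0.4],[0,0,-15,0,0,0,0.4],[0,0,-15.2,0,0,0,0.4],[0,0,-15.2,0,0,0,0.4]]' 20;  python3 - <<'E'
from h import *
w=grab_frame("wrist");st()
for n,b in [("b0",(.5036,-.082)),("b1",(.5432,-.0765))]: print(n,proj(w,(*b,.073)).round(1))
for c in blobs(w,(12,60,60),(35,255,255),100,(195,20,365,270)): print("brass",cv2.boundingRect(c))
go(.4212,-.3113,.046,-172)
E
```

```text
clock: 14.58
tool_pos: [0.5033, -0.0817, 0.2247]
tool_rot: [180.0, -0.1, -172.0]
contact_force: [-0.8, 0.1, 0.9]
width: 0.397
grip_force: 0.0
14.625 [ 0.5031 -0.0816  0.2242] [ 1.7993e+02 -1.3000e-01 -1.7202e+02] 0.404 0.0 [-0.5 -0.6  0.2]
b0 [278.7 191.7]
b1 [278.6 234.8]
brass (266, 210, 28, 29)
brass (264, 170, 32, 32)
brass (356, 31, 9, 38)
go [ 11.3  -21.61  17.82] turn -0.0
```

```bash
python3 -m handwheel '[[3,-5,0,0,0,0,0.4],[6,-10,0,0,0,0,0.4],[8,-15,0,0,0,0,0.4],[10,-19,3,0,0,0,0.4],[11.3,-21.6,8,0,0,0,0.4],[11.3,-21.6,13,0,0,0,0.4],[11.3,-21.6,16.5,0,0,0,0.4],[11.3,-21.6,17.8,0,0,0,0.4],[11.3,-21.6,17.8,0,0,0,0.1],[11.3,-21.6,17.8,0,0,0,0.1],[11.3,-21.6,17.8,0,0,0,0.1],[11.3,-21.6,17.8,0,0,0,0.1]]' 20;  python3 - <<'E'
from h import *
st()
go(.5822,-.0710,.216,-172);go(.5822,-.0710,.10,-172)
E
```

```text
clock: 16.12
tool_pos: [0.4226, -0.312, 0.0485]
tool_rot: [-179.9, 0.1, -172.0]
contact_force: [0.4, -1.1, 2.1]
width: 0.219
grip_force: 20.0
16.125 [ 0.4226 -0.312   0.0485] [-1.7989e+02  7.0000e-02 -1.7201e+02] 0.219 20.0 [ 0.4 -1.1  2.1]
go [-19.16  21.64 -16.75] turn -0.0
go [-19.16  21.64  -5.15] turn -0.0
```

```bash
python3 -m handwheel '[[0,0,-6,0,0,0,0.1],[0,0,-12,0,0,0,0.1],[-4,4,-17,0,0,0,0.1],[-8,8,-17,0,0,0,0.1],[-12,12,-17,0,0,0,0.1],[-15,16,-17,0,0,0,0.1],[-19.2,21.6,-17,0,0,0,0.1],[-19.2,21.6,-13,0,0,0,0.1],[-19.2,21.6,-9,0,0,0,0.1],[-19.2,21.6,-6,0,0,0,0.1],[-19.2,21.6,-5.5,0,0,0,0.1],[-19.2,21.6,-5.5,0,0,0,0.1]]' 20; python3 - <<'E'
from h import *
st();go(.5828,-.0710,.0755,-172)
E
```

```text
clock: 17.62
tool_pos: [0.5826, -0.0711, 0.1031]
tool_rot: [-180.0, 0.0, -172.0]
contact_force: [0.1, 0.2, -1.1]
width: 0.217
grip_force: 20.0
17.625 [ 0.5826 -0.0711  0.1031] [-1.7998e+02  4.0000e-02 -1.7203e+02] 0.217 20.0 [ 0.1  0.2 -1.1]
go [-0.03  0.01  2.76] turn -0.001
```

```bash
python3 -m handwheel '[[0,0,0.8,0,0,0,0.1],[0,0,1.3,0,0,0,0.1],[0,0,1.7,0,0,0,0.1],[0,0,2.1,0,0,0,0.1],[0,0,2.5,0,0,0,0.1],[0,0,2.8,0,0,0,0.1],[0,0,2.8,0,0,0,0.1]]' 20
```

```text
clock: 18.5
tool_pos: [0.5821, -0.0709, 0.0741]
tool_rot: [180.0, -0.0, -172.0]
contact_force: [0.3, 0.2, -2.0]
width: 0.222
grip_force: 20.0
```

```bash
python3 -m handwheel '[[0,0,0,0,0,0,0.4],[0,0,0,0,0,0,0.4],[0,0,0,0,0,0,0.4],[0,0,-3,0,0,0,0.4],[0,0,-8,0,0,0,0.4],[0,0,-13,0,0,0,0.4],[0,0,-15,0,0,0,0.4],[0,0,-15.2,0,0,0,0.4],[0,0,-15.2,0,0,0,0.4]]' 20;  python3 - <<'E'
from h import *
w=grab_frame("wrist");st();f=grab_frame("side")
for n,b in [("b0",(.5036,-.082)),("b1",(.5432,-.0765)),("b2",(.5825,-.071))]: print(n,proj(w,(*b,.073)).round(1),proj(f,(*b,.073)).round(1))
a=w["color"][40:260,190:370,::-1];b=f["color"][170:280,250:400,::-1]
cv2.imwrite("pics/chk.png",np.hstack([cv2.resize(a,(450,550)),cv2.copyMakeBorder(cv2.resize(b,(345,253)),0,297,0,0,0)]))
E
```

```text
clock: 19.62
tool_pos: [0.5815, -0.0707, 0.2256]
tool_rot: [180.0, -0.1, -172.0]
contact_force: [0.0, -1.1, -0.1]
width: 0.403
grip_force: 0.0
19.675 [ 0.5812 -0.0707  0.225 ] [ 1.7993e+02 -1.5000e-01 -1.7203e+02] 0.399 0.0 [0.9 0.7 0.6]
b0 [278.6  96.6] [292.  236.1]
b1 [278.6 146.4] [309.1 234.9]
b2 [278.6 192.3] [326.  233.7]
```

View pics/chk.png

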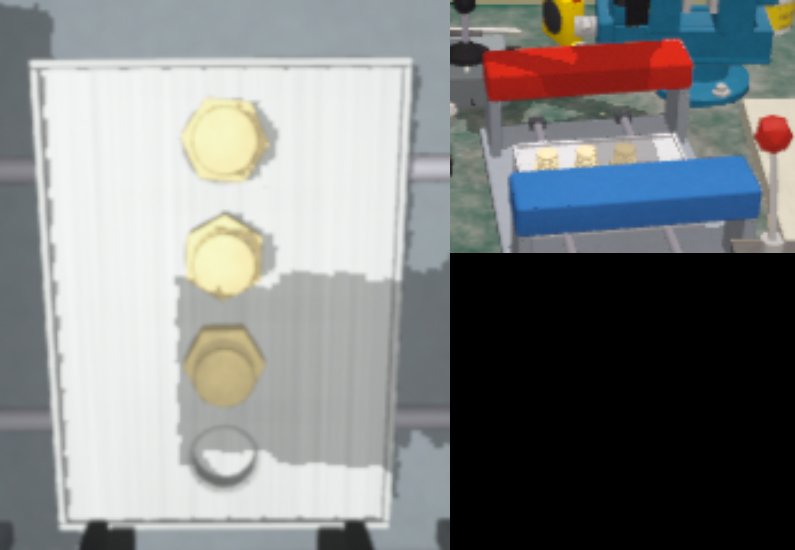

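All three nipples sit home: the tops are at wrist (279,95), (279,145) and (279,191), against predicted (279,97), (279,146) and (279,192). Next I'll find the knob.

```bash
python3 -m handwheel '[[2,5,0,0,0,0,0.6],[4,10,0,0,0,0,0.6],[7,15,0,0,0,0,0.6],[9,20,0,0,0,0,0.6],[11.5,24,0,0,0,0,0.6],[12.5,26.9,0,0,0,0,0.6],[12.5,26.9,0,0,0,0,0.6],[12.5,26.9,0,0,0,0,0.6]]' 12;  python3 - <<'E'
from h import *
w=grab_frame("wrist");st();f=grab_frame("side");s=grab_frame("scene")
for n,i in (("wrist",w),("side",f),("scene",s)): save(i,"k_"+n)
def dark(i,roi,t=45):
    g=i["color"].max(2);m=(g<t).astype(np.uint8)*255;k=np.zeros_like(m);k[roi[1]:roi[3],roi[0]:roi[2]]=1
    for c in cv2.findContours(m*k,cv2.RETR_EXTERNAL,cv2.CHAIN_APPROX_NONE)[0]:
        if cv2.contourArea(c)>30: (u,v),r=cv2.minEnclosingCircle(c);print(round(u,1),round(v,1),round(r,1),cv2.contourArea(c),cv2.boundingRect(c))
print("side");dark(f,(230,150,290,200));print("scene");dark(s,(195,235,270,310));print("wrist");dark(w,(180,60,400,260))
a=w["color"][:,:,::-1][40:300,150:420];b=f["color"][140:220,220:320,::-1];c=s["color"][230:310,190:290,::-1]
cv2.imwrite("pics/knob.png",np.hstack([cv2.resize(a,(540,520)),np.vstack([cv2.resize(b,(250,200)),cv2.resize(c,(250,200)),np.zeros((120,250,3),np.uint8)])]))
print(proj(w,(.406,.178,.115)),proj(s,(.406,.178,.115)))
E
```

```text
clock: 20.72
tool_pos: [0.4214, 0.1777, 0.2259]
tool_rot: [-180.0, -0.0, -172.0]
contact_force: [0.2, -0.4, 0.1]
width: 0.597
grip_force: 0.0
20.775 [0.4217 0.1774 0.226 ] [-1.7998e+02 -3.0000e-02 -1.7206e+02] 0.595 0.0 [ 0.4 -0.7  0.4]
side
257.4 191.7 7.6 89.5 (250, 188, 16, 10)
255.8 170.5 4.9 59.5 (251, 166, 10, 10)
scene
wrist
351.4 255.1 6.8 75.5 (345, 249, 13, 11)
208.4 254.8 6.8 79.0 (203, 249, 13, 11)
[282.52182332 185.58426468] [229.43596114 262.81222214]
```

View pics/knob.png

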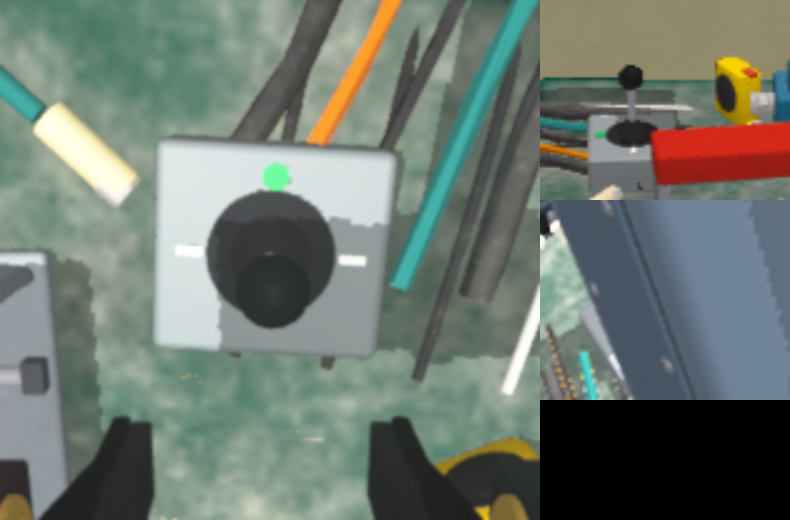

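The wrist view shows the knob at (286,185.5), upright, with the console turned about 3° clockwise in the image. Side view has it at (255.8,170.5). The yellow tape measure is at the lower right, well below the height I'll work at.

```bash
python3 - <<'E'
from h import *
w=grab_frame("wrist");f=grab_frame("side")
A=[];b=[]
for i,uv in ((w,(286,185.5)),(f,(255.8,170.5))):
    c,d=ray(i,uv);d/=np.linalg.norm(d);M=np.eye(3)-np.outer(d,d);A.append(M);b.append(M@c)
p=np.linalg.lstsq(np.vstack(A),np.hstack(b),rcond=None)[0];print(p,onz(w,(286,185.5),.115),onz(f,(255.8,170.5),.115))
go(p[0],p[1],.115,-172)
E
```

```text
[0.40581357 0.18013161 0.11553281] [0.4060787  0.18018528 0.115     ] [0.40560865 0.18117101 0.115     ]
go [ 1.53  0.49 11.13] turn -0.002
```

```bash
python3 -m handwheel '[[0.8,0.3,4,0,0,0,0.6],[1.5,0.5,8,0,0,0,0.6],[1.5,0.5,10.5,0,0,0,0.6],[1.5,0.5,11.8,0,0,0,0.6],[1.5,0.5,11.8,0,0,0,0.6],[1.5,0.5,11.8,0,0,0,0.2],[1.5,0.5,11.8,0,0,0,0.2],[1.5,0.5,11.8,0,0,0,0.2],[1.5,0.5,11.8,0,0,0,0.2],[1.5,0.5,11.8,0,0,0,0.2]]' 10
```

```text
clock: 22.22
tool_pos: [0.4062, 0.181, 0.109]
tool_rot: [-180.0, 0.1, -172.0]
contact_force: [0.0, -1.5, 5.8]
width: 0.314
grip_force: 10.0
```

```bash
python3 -m handwheel '[[0,0.2,0,0,0,0,0.2],[0,0.5,0,0,0,0,0.2],[0,0.8,0,0,0,0,0.2],[-0.1,1.1,0.1,0,0,0,0.2],[-0.1,1.4,0.1,0,0,0,0.2],[-0.1,1.7,0.2,0,0,0,0.2],[-0.1,2,0.3,0,0,0,0.2],[-0.1,2.3,0.4,0,0,0,0.2],[-0.1,2.6,0.5,0,0,0,0.2],[-0.1,2.9,0.6,0,0,0,0.2],[-0.1,2.9,0.6,0,0,0,0.2],[-0.1,2.9,0.6,0,0,0,0.2]]' 10; python3 - <<'E'
from h import *
f=grab_frame("side");st()
for c in blobs(f,(13,40,100),(34,200,255),10,(265,180,390,290)): print("brass",cv2.boundingRect(c))
h=cv2.cvtColor(f["color"],cv2.COLOR_RGB2HSV);m=cv2.inRange(h,(0,0,205),(180,30,255))[180:290,265:390];ys,xs=np.nonzero(m);print("white",xs.min()+265,xs.max()+265,ys.min()+180,ys.max()+180)
for y in (.05,.03,.12,0.1): 
    q=np.array([.5628,-.0738])
    print(y,proj(f,(*(q+ (y-.066)*np.array([-.139,.99])),.045)).round(1),proj(f,(*(q+y*np.array([-.139,.99])),.073)).round(1))
E
```

```text
clock: 23.72
tool_pos: [0.4026, 0.2093, 0.1025]
tool_rot: [-179.9, -0.0, -172.0]
contact_force: [1.4, -4.5, 2.9]
width: 0.307
grip_force: 10.0
23.775 [0.4026 0.2093 0.1025] [-1.7995e+02 -1.0000e-02 -1.7199e+02] 0.312 10.0 [ 0.5 -4.6  2.6]
brass (376, 218, 12, 39)
brass (280, 213, 11, 12)
brass (295, 212, 12, 12)
brass (310, 211, 12, 12)
white 265 389 182 288
0.05 [318.4 248.2] [313.7 223.2]
0.03 [320.1 253.1] [315.2 227.6]
0.12 [313.  232.2] [308.7 208.9]
0.1 [314.5 236.6] [310.1 212.9]
```

```bash
cat >> h.py <<'E'
SC=np.array([.5628,-.0738]);EX=np.array([.990,.139]);EY=np.array([-.139,.990])
def shut(f):
    for c in blobs(f,(13,40,100),(34,200,255),10,(265,180,372,290)):
        r=cv2.boundingRect(c);u,v=r[0]+r[2]/2,r[1]+r[3]
        p=onz(f,(u,v),.043)[:2]-SC;print("front foot of hex, station xy:",round(p@EX,4),round(p@EY+.014,4),r)
E
python3 -m handwheel '[[0,0,0,0,0,0,0.2],[0,0,0,0,0,0,0.2],[0,0,0,0,0,0,0.2],[0,0,0,0,0,0,0.2],[0,0,0,0,0,0,0.2],[0,0,0,0,0,0,0.2]]' 10;python3 -c '
from h import *
shut(grab_frame("side"))'
```

```text
clock: 24.52
tool_pos: [0.4025, 0.2096, 0.1025]
tool_rot: [-180.0, -0.0, -172.0]
contact_force: [0.3, -4.8, 2.4]
width: 0.311
grip_force: 10.0
front foot of hex, station xy: -0.0617 0.1131 (280, 213, 11, 12)
front foot of hex, station xy: -0.0225 0.1129 (295, 212, 12, 12)
front foot of hex, station xy: 0.0157 0.1129 (310, 211, 12, 12)
```

```bash
for i in 1 2; do python3 -m handwheel '[[0,0.1,0,0,0,0,0.2],[0,0.1,0,0,0,0,0.2],[0,0.1,0,0,0,0,0.2],[0,0.1,0,0,0,0,0.2],[0,0.1,0,0,0,0,0.2],[0,0.1,0,0,0,0,0.2],[0,0.1,0,0,0,0,0.2],[0,0.1,0,0,0,0,0.2],[0,0.1,0,0,0,0,0.2],[0,0.1,0,0,0,0,0.2],[0,0.1,0,0,0,0,0.2],[0,0,0,0,0,0,0.2]]' 10; python3 -c '
from h import *
shut(grab_frame("side"))'; done
```

```text
clock: 26.08
tool_pos: [0.4025, 0.2101, 0.1024]
tool_rot: [180.0, 0.0, -172.1]
contact_force: [1.0, -2.4, 2.9]
width: 0.309
grip_force: 10.0
front foot of hex, station xy: -0.0617 0.1131 (280, 213, 11, 12)
front foot of hex, station xy: -0.0217 0.1177 (295, 212, 12, 11)
front foot of hex, station xy: 0.0166 0.1177 (310, 211, 12, 11)
clock: 27.62
tool_pos: [0.4025, 0.2101, 0.1024]
tool_rot: [180.0, 0.0, -172.1]
contact_force: [-0.0, -1.1, 2.2]
width: 0.308
grip_force: 10.0
front foot of hex, station xy: -0.0617 0.1131 (280, 213, 11, 12)
front foot of hex, station xy: -0.0217 0.1177 (295, 212, 12, 11)
front foot of hex, station xy: 0.0166 0.1177 (310, 211, 12, 11)
```

```bash
python3 -m handwheel '[[0,-0.2,0,0,0,0,0.2],[0,-0.5,-0.1,0,0,0,0.2],[0,-0.8,-0.2,0,0,0,0.2],[0.1,-1.1,-0.3,0,0,0,0.2],[0.1,-1.4,-0.4,0,0,0,0.2],[0.1,-1.7,-0.5,0,0,0,0.2],[0.1,-2,-0.6,0,0,0,0.2],[0.1,-2.3,-0.6,0,0,0,0.2],[0.1,-2.6,-0.6,0,0,0,0.2],[0.1,-2.9,-0.6,0,0,0,0.2]]' 10
python3 -m handwheel '[[0,-0.3,0,0,0,0,0.2],[0,-0.6,0,0,0,0,0.2],[0,-0.9,0,0,0,0,0.2],[0.1,-1.2,0.1,0,0,0,0.2],[0.1,-1.5,0.1,0,0,0,0.2],[0.1,-1.8,0.2,0,0,0,0.2],[0.1,-2.1,0.3,0,0,0,0.2],[0.1,-2.4,0.4,0,0,0,0.2],[0.1,-2.7,0.5,0,0,0,0.2],[0.1,-2.9,0.6,0,0,0,0.2],[0.1,-2.9,0.6,0,0,0,0.2],[0.1,-2.9,0.6,0,0,0,0.2]]' 10
python3 -c '
from h import *
f=grab_frame("side");save(f,"blue1");shut(f)
for c in blobs(f,(13,40,100),(34,200,255),10,(265,180,372,330)): print(cv2.boundingRect(c))
h=cv2.cvtColor(f["color"],cv2.COLOR_RGB2HSV);m=cv2.inRange(h,(0,0,200),(180,30,255));k=np.zeros_like(m);k[215:300,272:385]=1
for c in cv2.findContours(m*k,0,1)[0]:
    if cv2.contourArea(c)>30: print("white",cv2.boundingRect(c))
for s in (0,-.12):
  for e in (.066,-.066): print(s,e,[proj(f,(*(SC+(s+e)*EY+x*EX),.045)).round(1).tolist() for x in (-.088,.088)])
'
```

```text
clock: 28.92
tool_pos: [0.4055, 0.1808, 0.1084]
tool_rot: [180.0, -0.0, -172.0]
contact_force: [-1.7, 5.7, 4.0]
width: 0.31
grip_force: 10.0
clock: 30.42
tool_pos: [0.4084, 0.152, 0.1024]
tool_rot: [-180.0, -0.0, -172.0]
contact_force: [-0.0, 4.6, 1.9]
width: 0.312
grip_force: 10.0
front foot of hex, station xy: -0.0615 -0.1187 (293, 271, 14, 11)
front foot of hex, station xy: -0.0216 -0.1169 (311, 270, 15, 10)
front foot of hex, station xy: 0.0168 -0.1183 (330, 268, 13, 11)
(293, 271, 14, 11)
(311, 270, 15, 10)
(330, 268, 13, 11)
white (289, 279, 82, 18)
0 0.066 [[276.6, 232.0], [347.2, 227.2]]
0 -0.066 [[283.5, 263.6], [361.1, 257.8]]
-0.12 0.066 [[282.8, 260.5], [359.8, 254.8]]
-0.12 -0.066 [[291.1, 298.5], [376.5, 291.5]]
```

Shuttle is at about −0.118 with all three aboard; holding.

```bash
for i in 1 2; do python3 -m handwheel '[[0,0,0,0,0,0,0.2],[0,0,0,0,0,0,0.2],[0,0,0,0,0,0,0.2],[0,0,0,0,0,0,0.2],[0,0,0,0,0,0,0.2],[0,0,0,0,0,0,0.2],[0,0,0,0,0,0,0.2],[0,0,0,0,0,0,0.2],[0,0,0,0,0,0,0.2],[0,0,0,0,0,0,0.2],[0,0,0,0,0,0,0.2],[0,0,0,0,0,0,0.2]]' 10; done; python3 -m handwheel '[[0,0,0,0,0,0,0.2],[0,0,0,0,0,0,0.2],[0,0,0,0,0,0,0.2],[0,0,0,0,0,0,0.2],[0,0,0,0,0,0,0.2],[0,0,0,0,0,0,0.2]]' 10
python3 -c '
from h import *
shut(grab_frame("side"))'
```

```text
clock: 31.98
tool_pos: [0.4086, 0.1521, 0.1024]
tool_rot: [180.0, -0.0, -172.0]
contact_force: [0.4, 4.5, 1.5]
width: 0.31
grip_force: 10.0
clock: 33.48
tool_pos: [0.4086, 0.1521, 0.1024]
tool_rot: [180.0, -0.0, -172.0]
contact_force: [-0.1, 4.4, 1.4]
width: 0.309
grip_force: 10.0
clock: 34.22
tool_pos: [0.4086, 0.1521, 0.1024]
tool_rot: [-180.0, -0.0, -172.0]
contact_force: [-0.2, 3.7, 0.8]
width: 0.307
grip_force: 10.0
front foot of hex, station xy: -0.0615 -0.1187 (293, 271, 14, 11)
front foot of hex, station xy: -0.0216 -0.1169 (311, 270, 15, 10)
front foot of hex, station xy: 0.0158 -0.1182 (329, 268, 14, 11)
```

```bash
python3 -m handwheel '[[0,0.3,0,0,0,0,0.2],[0,0.6,-0.1,0,0,0,0.2],[0,0.9,-0.2,0,0,0,0.2],[-0.1,1.3,-0.3,0,0,0,0.2],[-0.1,1.7,-0.4,0,0,0,0.2],[-0.1,2.1,-0.5,0,0,0,0.2],[-0.1,2.5,-0.6,0,0,0,0.2],[-0.1,2.9,-0.6,0,0,0,0.2],[-0.1,2.9,-0.6,0,0,0,0.6],[-0.1,2.9,-0.6,0,0,0,0.6],[-0.1,2.9,-0.6,0,0,0,0.6],[-0.1,2.9,-0.6,0,0,0,0.6]]' 10
python3 -m handwheel '[[0,0,-4,0,0,0,0.6],[0,0,-8,0,0,0,0.6],[0,0,-11.8,0,0,0,0.6],[0,-5,-11.8,0,0,0,0.4],[-2,-10,-11.8,0,0,0,0.4],[-5,-15,-11.8,0,0,0,0.4],[-8,-20,-11.8,0,0,0,0.4],[-12,-25,-11.8,0,0,0,0.4],[-14,-27.4,-11.8,0,0,0,0.4],[-14,-27.4,-11.8,0,0,0,0.4],[-14,-27.4,-11.8,0,0,0,0.4]]' 20
python3 - <<'E'
from h import *
w=grab_frame("wrist");st();f=grab_frame("side");save(w,"u1");shut(f)
for n,b in [("b0",(.5036,-.082)),("b1",(.5432,-.0765)),("b2",(.5825,-.071))]: print(n,proj(w,(*b,.073)).round(1))
for c in blobs(w,(12,50,60),(35,255,255),60,(195,20,365,270)): print("brass",cv2.boundingRect(c))
for c in blobs(f,(50,150,80),(75,255,255),1000):
    b=cv2.approxPolyDP(cv2.convexHull(c),6,True)[:,0]
    print("tray",[ (p.tolist(),onz(f,p,.025).round(3)[:2].tolist()) for p in b])
E
```

```text
clock: 35.78
tool_pos: [0.4054, 0.181, 0.1083]
tool_rot: [180.0, -0.0, -172.0]
contact_force: [-0.2, 0.1, -0.0]
width: 0.587
grip_force: 0.0
clock: 37.15
tool_pos: [0.5809, -0.0702, 0.2258]
tool_rot: [179.9, -0.1, -172.0]
contact_force: [-0.6, 0.3, 0.6]
width: 0.408
grip_force: 0.0
37.2 [ 0.5808 -0.0698  0.226 ] [ 1.7992e+02 -1.1000e-01 -1.7199e+02] 0.4 0.0 [-0.8  0.8  0.2]
front foot of hex, station xy: -0.0577 0.0261 (286, 234, 12, 10)
front foot of hex, station xy: -0.0173 0.0253 (303, 232, 12, 11)
front foot of hex, station xy: 0.0218 0.0289 (319, 231, 12, 10)
b0 [277.7  97.4]
b1 [277.7 147.2]
b2 [277.8 192.9]
brass (265, 171, 32, 32)
brass (266, 127, 30, 34)
brass (265, 80, 34, 33)
tray [([366, 313], [0.651, -0.288]), ([385, 379], [0.661, -0.455]), ([336, 382], [0.577, -0.462]), ([323, 316], [0.565, -0.298])]
```

```bash
python3 -m handwheel '[[0,0,0,0,0,0,0.4],[0,0,0,0,0,0,0.4],[0,0,0,0,0,0,0.4],[0,0,0,0,0,0,0.4],[0,0,0,0,0,0,0.4],[0,0,0,0,0,0,0.4],[0,0,0,0,0,0,0.4],[0,0,0,0,0,0,0.4],[0,0,0,0,0,0,0.4],[0,0,0,0,0,0,0.4]]' 20
python3 - <<'E'
from h import *
w=grab_frame("wrist");st();save(w,"u2",(190,40,370,260),2.7)
for n,b in [("b0",(.5036,-.082)),("b1",(.5432,-.0765)),("b2",(.5825,-.071))]: print(n,proj(w,(*b,.073)).round(1))
for c in blobs(w,(12,50,60),(35,255,255),60,(195,20,365,270)): print("brass",cv2.boundingRect(c))
for o in nips(w,(240,70,320,215),.073): print(o)
h=cv2.cvtColor(w["color"],cv2.COLOR_RGB2HSV);b=cv2.inRange(h,(50,120,70),(80,255,255));ys,xs=np.nonzero(b);print("green",len(xs),xs.min() if len(xs) else 0,xs.max() if len(xs) else 0)
E
```

```text
clock: 38.5
tool_pos: [0.5822, -0.071, 0.2264]
tool_rot: [-180.0, 0.0, -172.0]
contact_force: [0.0, 0.1, -0.6]
width: 0.4
grip_force: 0.0
38.55 [ 0.5822 -0.071   0.2265] [-180.      0.   -172.02] 0.403 0.0 [ 0.3 -0.1  0.2]
b0 [279.2  95.3]
b1 [279.1 145.2]
b2 [279.2 191. ]
brass (264, 169, 33, 32)
brass (265, 125, 31, 34)
brass (264, 79, 34, 32)
(array([279.8, 187.8], dtype=float32), array([ 0.5795, -0.0709]), np.float64(0.97))
green 6367 0 108
```

```bash
python3 -m handwheel '[[0.1,0,5,0,0,0,0.4],[0.1,0,10,0,0,0,0.4],[0.1,0,14,0,0,0,0.4],[0.1,0,15.4,0,0,0,0.4],[0.1,0,15.4,0,0,0,0.4],[0.1,0,15.4,0,0,0,0.1],[0.1,0,15.4,0,0,0,0.1],[0.1,0,15.4,0,0,0,0.1],[0.1,0,15.4,0,0,0,0.1],[0.1,0,15.2,0,0,0,0.1]]' 20
python3 - <<'E'
from h import *
tc=np.array([.6166,-.3675]);ty=np.array([-.115,.993])
for o in (-.042,0,.042):
    p=tc+o*ty;print(p.round(4));go(*p,.12,-173);go(*p,.052,-173)
E
```

```text
clock: 39.8
tool_pos: [0.5813, -0.0711, 0.0748]
tool_rot: [-180.0, 0.0, -172.0]
contact_force: [-0.4, 0.1, -1.4]
width: 0.219
grip_force: 20.0
[ 0.6214 -0.4092]
go [  0.71 -34.04  -4.52] turn 0.017
go [  0.71 -34.04   2.28] turn 0.017
[ 0.6166 -0.3675]
go [  0.61 -29.84  -4.52] turn 0.017
go [  0.61 -29.84   2.28] turn 0.017
[ 0.6118 -0.3258]
go [  0.51 -25.65  -4.52] turn 0.017
go [  0.51 -25.65   2.28] turn 0.017
```

```bash
python3 -m handwheel '[[0,0,-5,0,0,0,0.1],[0,0,-10,0,0,0,0.1],[0,-5,-14,0,0,0,0.1],[0.2,-11,-14,0,0,0,0.1],[0.3,-17,-14,0,0,0,0.1],[0.5,-23,-14,0,0,0,0.1],[0.6,-29,-14,0,0,0,0.1],[0.7,-34.6,-14,0,0,0,0.1],[0.7,-34.6,-9,0,0,0,0.1],[0.7,-34.6,-4,0,0,0,0.1],[0.7,-34.6,-4,0,0,0,0.1]]' 20
python3 - <<'E'
from h import *
st();f=grab_frame("side");w=grab_frame("wrist")
for c in blobs(f,(50,150,80),(75,255,255),200):
    b=cv2.approxPolyDP(cv2.convexHull(c),5,True)[:,0];print("tray side",[ (p.tolist(),onz(f,p,.025).round(3)[:2].tolist()) for p in b])
for c in blobs(w,(50,120,60),(80,255,255),200):
    b=cv2.approxPolyDP(cv2.convexHull(c),5,True)[:,0];print("tray wrist",[ (p.tolist(),onz(w,p,.025).round(3)[:2].tolist()) for p in b])
go(.622,-.415,.052,-172)
E
```

```text
clock: 41.18
tool_pos: [0.6183, -0.4115, 0.1078]
tool_rot: [179.4, -0.5, -172.0]
contact_force: [0.5, 0.1, -1.1]
width: 0.22
grip_force: 20.0
41.175 [ 0.6183 -0.4115  0.1078] [ 179.35   -0.54 -172.04] 0.22 20.0 [ 0.5  0.1 -1.1]
tray side [([323, 316], [0.565, -0.298]), ([350, 314], [0.618, -0.292]), ([373, 332], [0.657, -0.342]), ([385, 379], [0.661, -0.455]), ([336, 382], [0.577, -0.462])]
tray side [([559, 321], [1.022, -0.306]), ([542, 321], [0.989, -0.307]), ([527, 311], [0.972, -0.278]), ([533, 286], [1.017, -0.198]), ([559, 300], [1.051, -0.243])]
tray wrist [([243, 147], [0.577, -0.443]), ([444, 152], [0.562, -0.311]), ([462, 158], [0.564, -0.298]), ([442, 270], [0.646, -0.289]), ([328, 275], [0.661, -0.371]), ([240, 254], [0.653, -0.437])]
go [ 0.05 -0.02  6.27] turn -0.0
```

```bash
python3 -m handwheel '[[0,0,3,0,0,0,0.1],[0,0,5,0,0,0,0.1],[0,0,5.8,0,0,0,0.1],[0,0,6.1,0,0,0,0.1],[0,0,6.1,0,0,0,0.1]]' 20; python3 -c 'from h import *;st()'
```

```text
clock: 41.9
tool_pos: [0.6228, -0.4151, 0.0542]
tool_rot: [-179.9, 0.0, -172.0]
contact_force: [0.4, 0.5, -1.6]
width: 0.217
grip_force: 20.0
41.9 [ 0.6228 -0.4151  0.0542] [-1.7994e+02  5.0000e-02 -1.7202e+02] 0.217 20.0 [ 0.4  0.5 -1.6]
```

```bash
python3 -m handwheel '[[0,0,0.1,0,0,0,0.1],[0,0,0.1,0,0,0,0.4],[0,0,0.1,0,0,0,0.4],[0,0,0.1,0,0,0,0.4],[0,0,-4,0,0,0,0.4],[0,0,-10,0,0,0,0.4],[0.5,6,-16,0,0,0,0.4],[1,12,-16,0,0,0,0.4],[1.5,18,-16,0,0,0,0.4],[2,24,-16,0,0,0,0.4],[2.5,30,-16,0,0,0,0.4],[3.2,34.6,-16,0,0,0,0.4]]' 20
python3 -m handwheel '[[0,0,0,0,0,0,0.4],[0,0,0,0,0,0,0.4]]' 20; python3 - <<'E'
from h import *
st();w=grab_frame("wrist");f=grab_frame("side")
print(nips(w,(250,90,320,240),.073),proj(w,(.5432,-.0765,.073)));go(.5432,-.0765,.0725,-172)
print([cv2.boundingRect(c) for c in blobs(f,(13,40,100),(34,200,255),20,(300,300,400,390))],proj(f,(.6228,-.4151,.028)))
E
```

```text
clock: 43.4
tool_pos: [0.542, -0.0744, 0.2139]
tool_rot: [-180.0, 0.1, -172.0]
contact_force: [0.0, 1.6, -0.5]
width: 0.403
grip_force: 0.0
clock: 43.65
tool_pos: [0.5434, -0.0769, 0.214]
tool_rot: [-179.9, 0.1, -172.0]
contact_force: [-0.4, 0.2, -0.3]
width: 0.401
grip_force: 0.0
43.65 [ 0.5434 -0.0769  0.214 ] [-1.7992e+02  9.0000e-02 -1.7198e+02] 0.401 0.0 [-0.4  0.2 -0.3]
[(array([280. , 224.2], dtype=float32), array([ 0.5698, -0.0727]), np.float64(0.98))] [279.96649011 194.08862506]
go [1.000e-02 1.400e-01 1.412e+01] turn -0.002
[(351, 346, 17, 25)] [359.78487043 359.87564117]
```

```bash
python3 -m handwheel '[[0,0.1,5,0,0,0,0.4],[0,0.1,10,0,0,0,0.4],[0,0.1,13,0,0,0,0.4],[0,0.1,14.1,0,0,0,0.4],[0,0.1,14.1,0,0,0,0.4],[0,0.1,14.1,0,0,0,0.1],[0,0.1,14.1,0,0,0,0.1],[0,0.1,14.1,0,0,0,0.1],[0,0.1,14.1,0,0,0,0.1],[0,0.1,13.9,0,0,0,0.1]]' 20
python3 -c '
from h import *
st();go(.6173,-.375,.0535,-172)'
```

```text
clock: 45.0
tool_pos: [0.5423, -0.0754, 0.0746]
tool_rot: [180.0, -0.0, -172.0]
contact_force: [0.3, -0.6, -1.0]
width: 0.222
grip_force: 20.0
45.0 [ 0.5423 -0.0754  0.0746] [ 1.8000e+02 -1.0000e-02 -1.7201e+02] 0.222 20.0 [ 0.3 -0.6 -1. ]
go [ -3.26 -30.71   2.11] turn -0.0
```

```bash
python3 -m handwheel '[[0,0,-5,0,0,0,0.1],[0,0,-10,0,0,0,0.1],[-0.5,-5,-14,0,0,0,0.1],[-1,-11,-14,0,0,0,0.1],[-2,-17,-14,0,0,0,0.1],[-2.5,-23,-14,0,0,0,0.1],[-3.3,-28,-14,0,0,0,0.1],[-3.3,-30.8,-12,0,0,0,0.1],[-3.3,-30.8,-8,0,0,0,0.1],[-3.3,-30.8,-4,0,0,0,0.1],[-3.3,-30.8,-3,0,0,0,0.1],[-3.3,-30.8,-3,0,0,0,0.1]]' 20
python3 - <<'E'
from h import *
st();f=grab_frame("side")
for c in blobs(f,(50,150,80),(75,255,255),200,(290,290,420,400)):
    b=cv2.approxPolyDP(cv2.convexHull(c),5,True)[:,0];print("tray side",b.tolist())
go(.6173,-.375,.0535,-172)
E
```

```text
clock: 46.5
tool_pos: [0.6176, -0.3756, 0.1038]
tool_rot: [179.9, -0.1, -172.0]
contact_force: [-0.3, 0.1, -0.8]
width: 0.222
grip_force: 20.0
46.5 [ 0.6176 -0.3756  0.1038] [ 1.7993e+02 -7.0000e-02 -1.7201e+02] 0.222 20.0 [-0.3  0.1 -0.8]
tray side [[323, 316], [368, 317], [385, 379], [336, 382]]
go [0.11 0.14 5.19] turn -0.0
```

Tray hasn't moved; lowering, releasing and going back for the last one.

```bash
python3 -m handwheel '[[0,0,3,0,0,0,0.1],[0,0,4.5,0,0,0,0.1],[0,0,5,0,0,0,0.1],[0,0,5.1,0,0,0,0.1],[0,0,5.1,0,0,0,0.1],[0,0,5.1,0,0,0,0.4],[0,0,5.1,0,0,0,0.4],[0,0,5.1,0,0,0,0.4],[0,0,1,0,0,0,0.4],[0,0,-5,0,0,0,0.4],[0,0,-10,0,0,0,0.4],[0,0,-11,0,0,0,0.4]]' 20
python3 -c '
from h import *
st();go(.5036,-.082,.20,-172)
f=grab_frame("side");print([cv2.boundingRect(c) for c in blobs(f,(13,40,100),(34,200,255),20,(300,300,400,390))])'
```

```text
clock: 48.05
tool_pos: [0.62, -0.3776, 0.2201]
tool_rot: [-179.6, 0.4, -172.0]
contact_force: [0.0, -0.2, -0.0]
width: 0.4
grip_force: 0.0
48.05 [ 0.62   -0.3776  0.2201] [-179.58    0.38 -172.01] 0.4 0.0 [ 0.  -0.2 -0. ]
go [ 7.42 30.89  2.01] turn -0.0
[(347, 331, 21, 41)]
```

```bash
python3 -m handwheel '[[1,6,0,0,0,0,0.4],[3,12,0,0,0,0,0.4],[4.5,18,0,0,0,0,0.4],[6,24,0,0,0,0,0.4],[7.2,30.6,0,0,0,0,0.4],[7.2,30.6,0,0,0,0,0.4],[7.2,30.6,0,0,0,0,0.4],[7.2,30.6,0,0,0,0,0.4]]' 20
python3 -c '
from h import *
st();go(.5033,-.082,.0725,-172);w=grab_frame("wrist");print(proj(w,(.5036,-.082,.073)),[cv2.boundingRect(c) for c in blobs(w,(12,50,60),(35,255,255),60,(195,20,365,270))])'
```

```text
clock: 49.1
tool_pos: [0.5049, -0.0843, 0.214]
tool_rot: [-180.0, 0.0, -172.1]
contact_force: [0.5, -0.3, -0.1]
width: 0.404
grip_force: 0.0
49.1 [ 0.5049 -0.0843  0.214 ] [-1.7998e+02  1.0000e-02 -1.7210e+02] 0.404 0.0 [ 0.5 -0.3 -0.1]
go [ 0.13  0.25 14.15] turn -0.002
[282.23687985 193.32480894] [(267, 170, 33, 34)]
```

```bash
python3 -m handwheel '[[0.1,0.2,5,0,0,0,0.4],[0.1,0.2,10,0,0,0,0.4],[0.1,0.2,13,0,0,0,0.4],[0.1,0.2,14.1,0,0,0,0.4],[0.1,0.2,14.1,0,0,0,0.4],[0.1,0.2,14.1,0,0,0,0.1],[0.1,0.2,14.1,0,0,0,0.1],[0.1,0.2,14.1,0,0,0,0.1],[0.1,0.2,14.1,0,0,0,0.1],[0.1,0.2,13.9,0,0,0,0.1]]' 20
python3 -c '
from h import *
st();go(.6127,-.335,.0535,-172)'
```

```text
clock: 50.4
tool_pos: [0.5028, -0.081, 0.0756]
tool_rot: [180.0, -0.0, -172.0]
contact_force: [0.0, 0.5, -2.1]
width: 0.211
grip_force: 20.0
50.4 [ 0.5028 -0.081   0.0756] [ 180.     -0.   -172.02] 0.211 20.0 [ 0.   0.5 -2.1]
go [ -7.36 -26.68   2.21] turn -0.0
```

```bash
python3 -m handwheel '[[0,0,-5,0,0,0,0.1],[0,0,-10,0,0,0,0.1],[-1,-5,-14,0,0,0,0.1],[-3,-11,-14,0,0,0,0.1],[-5,-17,-14,0,0,0,0.1],[-6.5,-23,-14,0,0,0,0.1],[-7.4,-26.7,-14,0,0,0,0.1],[-7.4,-26.7,-10,0,0,0,0.1],[-7.4,-26.7,-6,0,0,0,0.1],[-7.4,-26.7,-3,0,0,0,0.1],[-7.4,-26.7,-3,0,0,0,0.1],[-7.4,-26.7,-3,0,0,0,0.1]]' 20
python3 - <<'E'
from h import *
st();f=grab_frame("side");save(f,"e1")
for c in blobs(f,(50,150,80),(75,255,255),200,(290,290,420,400)):
    b=cv2.approxPolyDP(cv2.convexHull(c),5,True)[:,0];print("tray side",b.tolist())
go(.6127,-.335,.0535,-172)
E
```

```text
clock: 51.9
tool_pos: [0.6137, -0.3356, 0.1063]
tool_rot: [-179.9, 0.0, -172.0]
contact_force: [0.5, -0.3, -0.0]
width: 0.215
grip_force: 20.0
51.9 [ 0.6137 -0.3356  0.1063] [-1.7995e+02  5.0000e-02 -1.7202e+02] 0.215 20.0 [ 0.5 -0.3 -0. ]
tray side [[366, 313], [385, 379], [336, 382], [323, 316]]
go [0.14 0.11 5.36] turn -0.0
```

```bash
python3 -m handwheel '[[0.1,0.1,3,0,0,0,0.1],[0.1,0.1,4.5,0,0,0,0.1],[0.1,0.1,5,0,0,0,0.1],[0.1,0.1,5.2,0,0,0,0.1],[0.1,0.1,5.2,0,0,0,0.1],[0.1,0.1,5.2,0,0,0,0.4],[0.1,0.1,5.2,0,0,0,0.4],[0.1,0.1,5.2,0,0,0,0.4],[0.1,0.1,1,0,0,0,0.4],[0.1,0.1,-5,0,0,0,0.4],[0.1,0.1,-11,0,0,0,0.4],[0.1,0.1,-12,0,0,0,0.4]]' 20
python3 -m handwheel '[[5,8,0,0,0,0,0.4],[5,14,0,0,0,0,0.4],[5,14,0,0,0,0,0.4],[5,14,0,0,0,0,0.4],[5,14,0,0,0,0,0.4]]' 20
python3 - <<'E'
from h import *
st();f=grab_frame("side");w=grab_frame("wrist")
print([cv2.boundingRect(c) for c in blobs(f,(13,40,100),(34,200,255),20,(300,295,400,390))])
for p in ((.6228,-.4151),(.6173,-.375),(.6127,-.335)): print(proj(f,(*p,.052)).round(),proj(f,(*p,.004)).round(),proj(w,(*p,.052)).round())
print([cv2.boundingRect(c) for c in blobs(w,(12,50,60),(35,255,255),60)])
h=cv2.cvtColor(f["color"],cv2.COLOR_RGB2HSV);m=cv2.inRange(h,(50,150,80),(75,255,255))
print([cv2.boundingRect(c) for c in blobs(f,(50,150,80),(75,255,255),200,(290,290,420,400))])
b=f["color"][280:400,290:420,::-1];b2=f["color"][140:280,220:420,::-1]
cv2.imwrite("pics/end.png",np.hstack([cv2.resize(b,(390,360)),cv2.resize(b2,(400,360))]))
E
```

```text
clock: 53.45
tool_pos: [0.6147, -0.3363, 0.232]
tool_rot: [-179.5, 0.5, -172.0]
contact_force: [0.5, 0.1, -0.7]
width: 0.401
grip_force: 0.0
clock: 54.08
tool_pos: [0.5438, -0.2037, 0.2253]
tool_rot: [-179.9, 0.0, -172.0]
contact_force: [0.6, 0.1, 0.1]
width: 0.398
grip_force: 0.0
54.075 [ 0.5438 -0.2037  0.2253] [-1.7994e+02  3.0000e-02 -1.7203e+02] 0.398 0.0 [0.6 0.1 0.1]
[(342, 315, 26, 57)]
[361. 350.] [359. 370.] [ 50. 235.]
[355. 334.] [353. 353.] [ 93. 235.]
[350. 319.] [349. 337.] [135. 236.]
[(122, 364, 402, 26), (10, 336, 28, 40), (361, 287, 19, 65), (181, 287, 19, 65), (126, 210, 35, 33), (41, 209, 81, 35), (499, 0, 46, 44)]
[(323, 313, 64, 70)]
```

```bash
python3 -c '
from station import close_job
print(close_job())'
```

```text
the job is handed in; nothing more can be done
None
```

I loaded the three nipples, held the shuttle under the red head for about 4 s and then the blue head for nearly 4 s, and unloaded all three standing in the green tray. The job was handed in at about 54 s with the stick released; the shuttle looked home to within a few mm when last checked before unloading, and no verdict came back.

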